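# Set up a locked-on inspection lamp and lay transmitters in its raking light

### The job

Get the bench ready for a raking-light check. Swing the hand lamp's prop leg out to its stop; see that its lens cover is swung wide open, at least square to the lens, opening it if it is not; and lay every pressure transmitter flat on the dark mat in front of the lamp, wholly on it and lengthwise in line with the beam. With the leg out and the cover open, squeeze the lamp's trigger fully, press the lock button on the side of the grip and ease the trigger so that it stays locked on by itself. Do not tip the lamp over, and do not squeeze its trigger while the leg is folded or the cover shut; leave the grease pot and the roll of tape where they are.

Things in the scene. Friction and masses are not known exactly. Their poses are not given: they have to be found in the camera images.
- lamp: hand lamp, loose, 1.6 kg: yellow box on a black sole, 114 mm along its x, 84 mm along its y, top at 72 mm. Its front is its -x side (black bezel with the round lens, at x = -66 mm; the beam leaves along -x). Pistol grip on top, orange trigger on the grip's front, red lock button on its +y side, prop leg across the back (+x), lens cover in front. Origin: centre of the underside, z up
- grip_top (a point): top of the lamp's pistol grip, an upright round black post of 33 mm diameter that ends 152 mm above the bench; at lamp (13, 0, 152) mm
- trigger (a joint): travel of the trigger into the grip (towards the lamp's +x), m: 0 released, 0.0105 fully squeezed; a spring pushes it back with 1.5 N, rising to 3.5 N. Locked on, it rests at about 0.0065
- trigger_face (a point): foremost point of the trigger, an upright round orange bar of 20 mm diameter from 83 to 121 mm above the bench; at lamp (-22, 0, 105) mm when released. Only the lamp's top (72 mm) lies below it; the space before and beside it is free
- lock_button (a joint): travel of the lock button into the grip (towards -y), m: 0 out, 0.009 in; spring 1.2 to 3 N, slow return. Barred until the trigger is in by 0.0095. Pressed over 0.0065 while the trigger is fully in, it is caught as the trigger eases, rests at about 0.007 and holds the trigger; another full squeeze frees both
- button_top (a point): middle of the red lock button's outer face, 16 mm diameter, facing +y, at lamp (4, 29, 130) mm when out. Works like finger and thumb: fingers closing along a line 60 degrees from lamp +x towards +y, one before the trigger, the other outside the button; draw the hand to +x till the trigger is home, then close with 20 N on the button; then let the trigger finger back off first
- prop_leg (a joint): angle of the prop leg, rad: 0 folded across the lamp's back, 1.25 at its stop, pointing back (+x) and a little to +y. Upright hinge; seen from above it opens clockwise, stays where it is left and takes about 1 N at its end
- leg_end (a point): point in the leg's black rubber end, 88 mm from the hinge, 16 mm above the bench. The leg is a flat bar 100 mm long, 7 mm thick (10 mm at the end), from 1 to 32 mm above the bench. Folded, it lies along the lamp's y at x = 64 mm and its last 38 mm stand out past the lamp's +y side, where it can be pushed from the front towards +x
- leg_hinge (a point): the leg's hinge axis, at lamp (64, -20) mm
- lens_cover (a joint): angle of the lens cover, rad: 0 shut over the lens, 1.57 square to it, 2.2 at its stop. Upright hinge pin at the +y edge of the bezel; seen from above it opens clockwise (its free edge swings forward, away from the lamp), stays where it is left and takes about 0.5 N
- cover_tab (a point): point in the black cover's thumb tab (orange spot outside), 60 mm from the hinge pin, 96 mm above the bench. The tab is 4 mm thick, 24 mm wide and stands up at the cover's free edge to 107 mm, above the lamp's top, so that a finger over the lamp's top can push it open from behind. The cover is 72 mm wide, from 8 to 70 mm above the bench
- cover_hinge (a point): the cover's hinge pin, at lamp (-68, 38) mm; the cover's middle plane lies 3 mm off the pin, on the outer side
- mat: dark rubber mat with a white border line, 160 mm along its x, 150 mm along its y, 3 mm thick, fixed in front of the lamp; its x axis is in line with the beam within 3 degrees. Origin: centre of its underside. To the right of it and nearer the robot stands a comparator: a base plate 78 mm high with gauges up to 370 mm high, to be kept clear of
- transmitter_a: a pressure transmitter, a bright steel cylinder 27 mm thick and 106 mm long with a thread at one end and a plug at the other, 0.18 kg, lying on its side (flats keep it from rolling freely). Origin: on the side that is below at the start, under its middle, 15 mm from its axis; y runs along its length, z is up at the start. Two or three are there; an absent one has no pose
- transmitter_b: a pressure transmitter, a bright steel cylinder 27 mm thick and 106 mm long with a thread at one end and a plug at the other, 0.18 kg, lying on its side (flats keep it from rolling freely). Origin: on the side that is below at the start, under its middle, 15 mm from its axis; y runs along its length, z is up at the start. Two or three are there; an absent one has no pose
- transmitter_c: a pressure transmitter, a bright steel cylinder 27 mm thick and 106 mm long with a thread at one end and a plug at the other, 0.18 kg, lying on its side (flats keep it from rolling freely). Origin: on the side that is below at the start, under its middle, 15 mm from its axis; y runs along its length, z is up at the start. Two or three are there; an absent one has no pose
- grease_pot: bystander: white pot with a red lid, 60 mm diameter, 43 mm high, loose; not to be moved. Origin: centre of its underside
- thread_tape: bystander: flat black roll of tape, 62 mm diameter, 19 mm high, loose; not to be moved. Origin: centre of its underside
Mind the look-alikes: they are no part of the job. What is shaped like the transmitter_a but yellow is not meant.

How it is judged:
By the outcome, as a careful person would: the job done as asked, in the order asked, and still so for the second after the job is handed in, with the robot touching nothing.
Of transmitter_a, transmitter_b, transmitter_c only 2 to 3 are there at a start; the rules pass over those that are not, and their reading is None.
At some moment in a run one of transmitter_a, transmitter_b, transmitter_c may be knocked a few centimetres aside while the robot is not near it.
Once in a run the grip may slacken for a moment while it holds something.
It also fails if it takes over 192 s, if anything falls off the work surface, if the arm or the gripper's body presses on something with over 40 N, if the wrist force passes 120 N, or if a joint passes its speed limit or range.

### The arm

A 7-joint arm with a two-finger parallel gripper is mounted at the origin on a cart in front of the work surface, level with it; the furniture and walls round the work are solid. World frame = base frame: x ahead of the robot, y to its left, z up, the work surface at z = 0. Lengths are in m, angles in degrees, forces in N, time in s.
With the tool pointing down it reaches from about 0.4 to 0.9 m from the base axis. Payload 5.6 kg.
Tool frame: the origin (TCP) lies between the finger pads; the fingertips stand 14 mm ahead of it and the grasp point (between the pads) lies 5 mm behind it (manip.tip_extent is the distance from the TCP to the fingertips, in m); z points along the fingers, x is the direction in which the jaws open and shut, and the axes are right-handed (so a half turn about z gives the same grasp; the last joint's range is limited). The gripper opens to 92 mm and grips with 3 to 60 N. Pads are 20 mm wide; open, the fingers measure 128 mm over their backs; the gripper's body (75 mm by 189 mm) begins 69 mm behind the grasp point.
Start: joints at [64.572, 26.786, -0.665, 91.828, 0.344, 61.387, -3.226], TCP at [0.254, -0.599, 0.229] pointing down, gripper open.
Joint ranges: [-144.91, 144.91], [-17.63, 115.5], [-89.93, 88.59], [15.96, 139.68], [-74.01, 254.01], [8.47, 105.57], [-167.45, 167.45]. Speed limits (degrees/s): [147.25, 147.25, 180, 180, 180, 180, 180].

### API

Orientations are given as a 3x3 rotation matrix whose columns are the frame's x, y, z axes.
In Python, from bench import manip, cams gives the robot as it stands.
- The arm moves only by the shell command python3 -m inch 'ROWS'. ROWS is JSON, a list that holds one entry, the list of rows, each a list of 5 numbers: the closure in counts, from 0 (fully open) to 255 (shut), then the shift along the world's x, y, z in m, then the turn about the world's z in degrees. In form: [[[grip, tx, ty, tz, spin], ...]]. A call has exactly 10 rows; each row shifts and turns the commanded pose from where the row before left it; what a row does not reach is not made up. A row lasts 1/12 s, in which the tool goes at most 41.7 mm and 7.16 degrees, less where a joint would pass 70% of its speed; a pose out of reach is approached as far as the arm can. A call with a gripper value outside its range is refused whole. The fingers move at their own pace and stop on an object; the grip force is fixed at half the most. Time passes only in rows, so rows that do not move let the fingers close, or fill a call up. It gives the time, the measured TCP pose, the force and the opening at its end, in the units of the state.
- manip.read_state(): the state, without advancing time (a new reading comes with each control period).
- cams.camera(name): name is "side" or "top"; returns (picture, depth): 420x560x3 uint8, red, green, blue; 420x560 float32, m along the optical axis (not along the pixel's ray), 0 where there is no reading.
- cams.camera_info(name): a dict with "fov_y" (degrees; the focal length in pixels is half the picture's height over the tangent of half this angle, whatever the lens; pixels are square), "cx", "cy" (the principal point, pixels), "k1" (the pictures are not rectified: a ray, as slopes to the right and down, at radius r is drawn at 1 + k1 r^2 times it, then the intrinsics apply), "R" (3x3) and "t" (3): a world point X has camera coordinates R X + t. Camera axes: x right, y down, z forward; pixel columns grow to the right and rows downward; lengths in m; the calibration is good to about 2 mm. A picture is of the moment at which its call begins. camera_info takes no time and is no camera call.
- manip.sign_off(): hands the job in, once; it reports no verdict.
The state is a dict: "time": time; "q": joint angles; "qvel": joint speeds; "joint_torque": joint torques, N m; "eef_pos": TCP position; "orientation": TCP orientation; "force": force on the tool from outside, world axes, zero at the start; "ft_torque": the same for the moment, N m; "gripper_width": opening from 0.0 (shut) to 1.0 (fully open).
Only numpy, scipy, OpenCV 4.12 (cv2) and the standard library are available. Lean on these libraries where they do the work, as an engineer would, in place of code of your own. Each camera call takes 0.05 s, during which the arm holds its last target.

## Working session

There is one attempt and no reset: what is moved stays moved. The work goes in short steps, Python scripts to look and compute and a shell command to move; the robot and the scene stay as the last step left them, time stands still between calls to the robot, and variables do not carry over. Pictures are saved under pics/ and viewed, and the job is handed in when it is done.

```bash
ls -la; mkdir -p pics; cat > h.py <<'E'
import numpy as np, cv2
from bench import manip, cams
def K(n):
    i=cams.camera_info(n); f=210/np.tan(np.radians(i['fov_y'])/2); return i,f
def pix2ray(n,u,v):
    i,f=K(n); x=(u-i['cx'])/f; y=(v-i['cy'])/f
    rd=np.hypot(x,y); r=rd
    for _ in range(20): r=rd/(1+i['k1']*r*r)
    s=r/rd if rd>0 else 1
    return i,np.array([x*s,y*s,1.])
def atdepth(n,u,v,d):
    i,r=pix2ray(n,u,v); return np.array(i['R']).T@(r*d-np.array(i['t']))
def atz(n,u,v,z):
    i,r=pix2ray(n,u,v); R=np.array(i['R']); c=-R.T@np.array(i['t']); w=R.T@r
    return c+w*(z-c[2])/w[2]
def proj(n,X):
    i,f=K(n); p=np.array(i['R'])@np.array(X)+np.array(i['t']); x,y=p[0]/p[2],p[1]/p[2]
    s=1+i['k1']*(x*x+y*y); return i['cx']+f*x*s,i['cy']+f*y*s
def snap(n,name,crop=None,sc=1):
    im,d=cams.camera(n); np.save(f'pics/{name}_d.npy',d); cv2.imwrite(f'pics/{name}_full.png',im[:,:,::-1])
    np.save(f'pics/{name}_im.npy',im)
    sv(im,name,crop,sc); return im,d
def sv(im,name,crop,sc):
    if crop: im=im[crop[1]:crop[3],crop[0]:crop[2]]
    im=cv2.resize(im,None,fx=sc,fy=sc,interpolation=cv2.INTER_CUBIC)
    cv2.imwrite(f'pics/{name}.png',im[:,:,::-1])
E
python3 - <<'E'
from h import *
for n in('top','side'):
    snap(n,n+'0',None,1.4); i=cams.camera_info(n); R=np.array(i['R']); print(n,i,-R.T@np.array(i['t']))
print(manip.read_state())
E
```

```text
total 12
drwxr-xr-x  3 agent agent 4096 Dec  6 07:14 .
drwxr-xr-x 23 root  root  4096 Dec  6 07:14 ..
drwxr-xr-x  2 agent agent 4096 Dec  6 07:14 pics
top {'fov_y': 49.212186246431536, 'cx': 284.74620331944936, 'cy': 210.26801004725436, 'k1': 0.006098652543141705, 'R': array([[ 1.62223757e-02, -9.99868016e-01, -8.85548063e-04],
       [-9.73397881e-01, -1.55904562e-02, -2.28590252e-01],
       [ 2.28546276e-01,  4.57026756e-03, -9.73522322e-01]]), 't': array([-0.03723386,  0.63002958,  1.07744582])} [ 0.36762725 -0.03233072  1.19290321]
side {'fov_y': 49.299784384141, 'cx': 278.19729299193455, 'cy': 197.58350237197766, 'k1': -0.040768822732382484, 'R': array([[ 0.98525865,  0.1700146 ,  0.01898515],
       [ 0.11855347, -0.59856497, -0.79225315],
       [-0.12333076,  0.78282502, -0.60989713]]), 't': array([-0.59330097, -0.01044887,  1.3560083 ])} [ 0.7530312  -0.96690172  0.83001133]
{'time': 0.1, 'q': array([64.57248161, 26.83029898, -0.6623879 , 91.87415942,  0.34472373,
       61.38537008, -3.22556468]), 'qvel': array([-0.08844295, -0.12605854, -0.03977338, -0.19518463,  0.0236586 ,
       -0.09086872,  0.06091012]), 'joint_torque': array([ 1.18075171e-03, -5.21642125e+01, -1.21652149e-02, -2.44365227e+01,
       -5.67145273e-02,  1.41303983e-02,  8.16317765e-05]), 'eef_pos': array([ 0.25332117, -0.59808165,  0.22775371]), 'orientation': array([[ 3.90065272e-01, -9.20786919e-01, -7.29928228e-04],
       [-9.20785941e-01, -3.90065928e-01,  1.34987079e-03],
       [-1.52766350e-03,  1.45569933e-04, -9.99998823e-01]]), 'force': array([0.3923525 , 0.34716594, 0.22652171]), 'ft_torque': array([-0.02460228, -0.02564542, -0.01611199]), 'gripper_width': 1.0026573144795532}
```

View pics/top0.png

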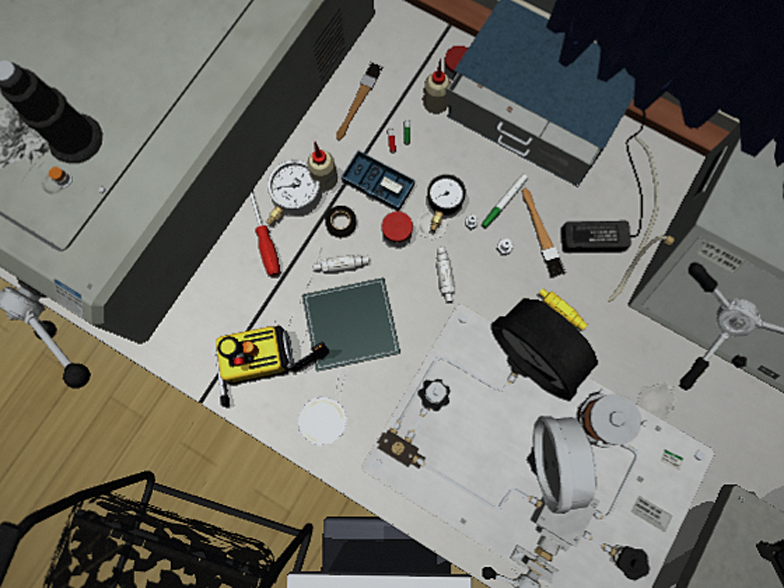

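View pics/side0.png

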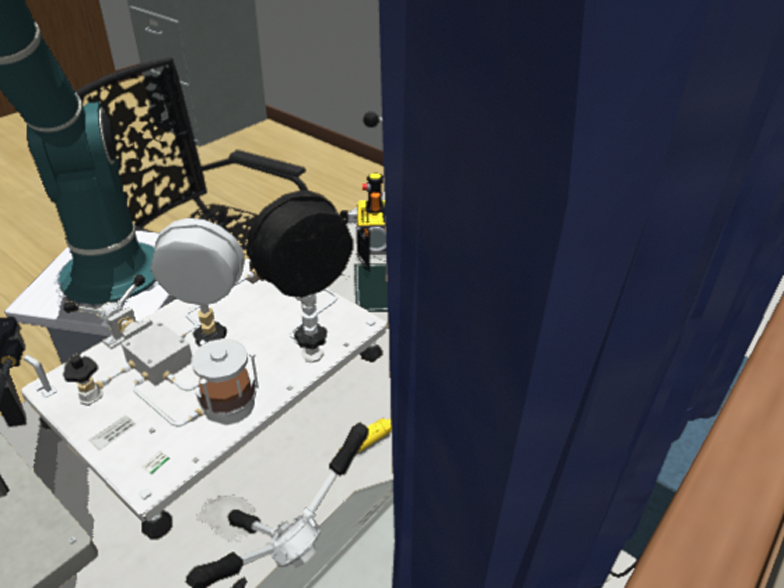

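```bash
python3 - <<'E'
from h import *
im=np.load('pics/top0_im.npy')
sv(im,'lampz',(140,215,260,305),6.5)
sv(im,'matz',(180,120,400,280),3.6)
E
```

```text
(no output)
```

View pics/lampz.png

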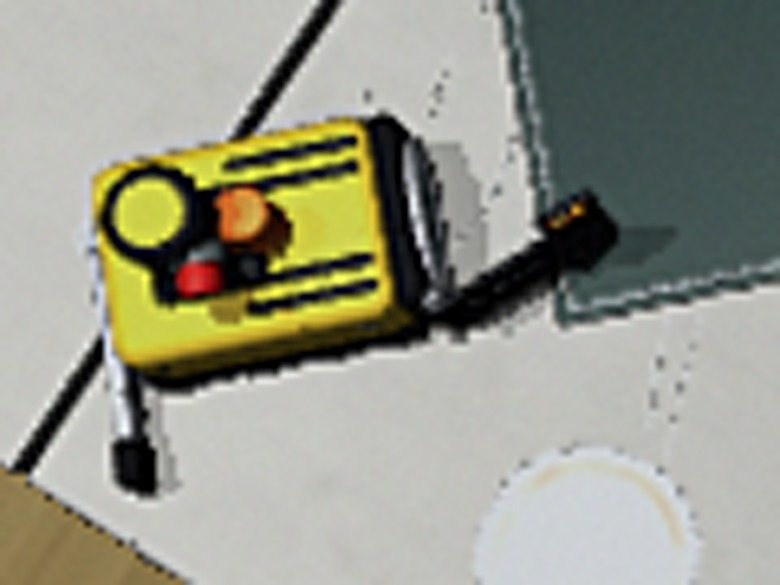

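View pics/matz.png

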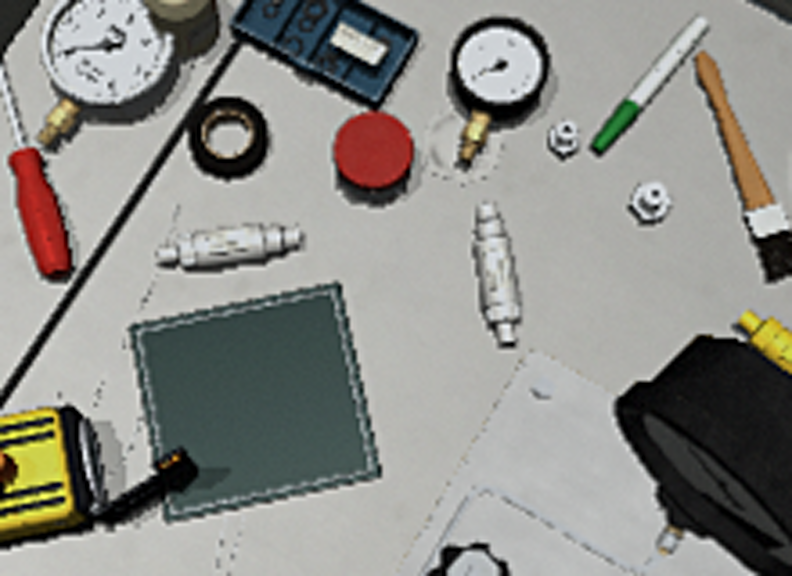

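```bash
cat >> h.py <<'E'
def cloud(n,d):
    i,f=K(n); v,u=np.mgrid[0:420,0:560]; x=(u-i['cx'])/f; y=(v-i['cy'])/f; rd=np.hypot(x,y); r=rd.copy()
    for _ in range(10): r=rd/(1+i['k1']*r*r)
    s=np.where(rd>0,r/np.maximum(rd,1e-9),1)
    P=np.stack([x*s*d,y*s*d,d],-1)-np.array(i['t']); P=P@np.array(i['R']); P[d==0]=np.nan; return P
E
python3 - <<'E'
from h import *
im=np.load('pics/top0_im.npy').astype(int); d=np.load('pics/top0_d.npy'); P=cloud('top',d)
def cp(x,y): return 140+x/6.5-.4,215+y/6.5-.4
for nm,x,y,z in [('grip',148,212,.152),('trig',242,211,.121),('legend',135,465,.032),('tab',575,215,.105),('btn',195,278,.136)]:
    u,v=cp(x,y); print(nm,(u,v),atz('top',u,v,z).round(4),P[int(round(v)),int(round(u))].round(4))
# lamp top pts
m=(abs(P[...,2]-.072)<.006); m[:, :140]=0; m[:,225:]=0; m[:215]=0;m[290:]=0
yel=(im[...,0]>150)&(im[...,1]>130)&(im[...,2]<100)&m
pts=P[yel][:,:2].astype(np.float32); print(len(pts), cv2.minAreaRect(pts*1000), np.median(P[yel][:,2]))
# mat
def mp(x,y): return 180+x/3.6-.4,120+y/3.6-.4
c=[atz('top',*mp(x,y),.003) for x,y in [(133,327),(338,286),(380,477),(168,520)]]
for p in c: print('mat',p.round(4))
c=np.array(c);print('ctr',c.mean(0)); e=c[1]-c[0]+c[2]-c[3]; print(np.degrees(np.arctan2(e[1],e[0])), [np.linalg.norm(c[i]-c[(i+1)%4]) for i in range(4)])
for nm,a,b in [('T1',(158,257),(302,237)),('T2',(486,205),(507,345))]:
    A=atz('top',*mp(*a),.015);B=atz('top',*mp(*b),.015);print(nm,A.round(4),B.round(4),((A+B)/2).round(4),np.linalg.norm(A-B),np.degrees(np.arctan2(*(B-A)[1::-1])))
# pot, tape
for nm,x,y,z in [('pot',373,150,.043),('tape',230,137,.019)]: print(nm,atz('top',*mp(x,y),z).round(4))
print('ped',P[300,229], P[60,180])
E
```

```text
grip (162.36923076923077, 247.2153846153846) [0.5207 0.2511 0.152 ] [0.5212 0.252  0.1518]
trig (176.83076923076922, 247.06153846153845) [0.5262 0.2255 0.121 ] [0.5262 0.225  0.1214]
legend (160.36923076923077, 286.13846153846157) [0.4402 0.2812 0.032 ] [0.4405 0.2821 0.0321]
tab (228.06153846153845, 247.6769230769231) [0.529  0.1068 0.105 ] [0.5302 0.1087 0.0912]
btn (169.6, 257.3692307692308) [0.4997 0.2369 0.136 ] [0.5005 0.236  0.1364]
589 ((523.03125, 238.71400451660156), (75.94699096679688, 105.06693267822266), 12.717085838317871) 0.07032853193675918
mat [0.6436 0.155  0.003 ]
mat [0.6774 0.0039 0.003 ]
mat [ 0.5349 -0.0296  0.003 ]
mat [0.5013 0.1226 0.003 ]
ctr [0.58928819 0.06297596 0.003     ]
-77.47432569826489 [np.float64(0.1547995058605008), np.float64(0.1464160222140536), np.float64(0.15589657810673166), np.float64(0.14597206358836817)]
T1 [0.6943 0.1373 0.015 ] [0.7114 0.0311 0.015 ] [0.7029 0.0842 0.015 ] 0.10753925225285248 -80.84679356177845
T2 [ 0.7384 -0.1054  0.015 ] [ 0.6317 -0.1209  0.015 ] [ 0.6851 -0.1132  0.015 ] 0.10784429911559927 -171.74070588258044
pot [ 0.7705 -0.0207  0.043 ]
tape [0.7875 0.087  0.019 ]
ped [0.40987408 0.11143112 0.00325772] [0.93979532 0.21805778 0.24706042]
```

```bash
python3 - <<'E'
from h import *
d=np.load('pics/top0_d.npy'); P=cloud('top',d)
# height map grid printing: x .35..0.9, y -0.3..0.6, max z in 3cm
ok=~np.isnan(P[...,0])
Q=P[ok]
xs=np.arange(.36,.95,.03); ys=np.arange(.60,-.32,-.03)
print('      '+' '.join(f'{y:5.2f}' for y in ys))
for x in xs[::-1]:
    r=[]
    for y in ys:
        m=(abs(Q[:,0]-x)<.015)&(abs(Q[:,1]-y)<.015)
        r.append(f'{int(Q[m,2].max()*1000):5d}' if m.any() else '    .')
    print(f'{x:.2f}  '+' '.join(r))
E
```

```text
0.60  0.57  0.54  0.51  0.48  0.45  0.42  0.39  0.36  0.33  0.30  0.27  0.24  0.21  0.18  0.15  0.12  0.09  0.06  0.03 -0.00 -0.03 -0.06 -0.09 -0.12 -0.15 -0.18 -0.21 -0.24 -0.27 -0.30
0.93      .   250   251   251   254   252   252   252   252   251   254   252   253   250     4     3     3     7    26    24    16     3     3     4     4     4   162   165   168   171   170
0.90    249     .     .   253   252   252   251   254   252   253   252   254   252   239    45   100   133    74    22    25    26    24     3     5     5     5     4   149   164   162   170
0.87    292   295     .   247   411   264   252   252   252   253   253   252   251    47    36   102   156    82    28    17    32    31    23    50    52    48     5     3    17   158   165
0.84    291   299   285   444   446   403   252   251   252   254   253   251   239    46    45    45    46     5    27    26    27    29     4    46    41    48     3    18    19    13     9
0.81    291   291   282   440   446   355   251   252   253   253   253   249    19    45    44    47    21    24    24     6    42    45     7    
[... 2224 characters left out ...]
  34    33     4     3     4     5     4     6     5     8     4    83   179   189   131    82    93    95   362   353   313
0.42   -790  -786  -788  -789  -794  -791     .     .     .     2    35    32     6     4     4     5     5     5     3     5    77    95   130   172   126    81    82    82   289   315    82
0.39   -787  -787  -788  -787  -791  -791  -793  -796     .     .     .     2     3     5     5     5     4     5     4     5   112   110    98    83    82    83    83    82   322   316   306
0.36   -788  -784  -790  -792  -792  -785  -788  -792  -790     .     .     .    -4     3     4     4     3     5     4    80   112   128   113    81    82    84    82    81   330   323   320
```

```bash
python3 -m inch '[[[255,0,0,0.037,0],[255,0,0,0.037,0],[255,0,0,0.037,0],[255,0,0,0.037,0],[255,0,0,0.037,0],[255,0,0,0.037,0],[255,0.018,0.03,0,-2],[255,0.028,0.03,0,-2],[255,0.028,0.03,0,-2],[255,0.028,0.03,0,-2]]]'
```

```text
time: 0.93
eef_pos: [0.3561, -0.4771, 0.4504]
orientation: [[0.255, -0.967, -0.0], [-0.967, -0.255, 0.0], [-0.0, 0.0, -1.0]]
force: [1.0, -0.2, -0.5]
gripper_width: 0.3
```

```bash
python3 -m inch '[[[255,0.021,0.035,0,-2],[255,0.021,0.035,0,0],[255,0.021,0.035,0,0],[255,0.02,0.035,0,0],[255,0.02,0.035,0,0],[255,0.018,0.035,0,0],[255,0.015,0.037,0,0],[255,0.01,0.038,0,0],[255,0.005,0.039,0,0],[255,0,0.04,0,0]]]' && python3 -m inch '[[[255,-0.004,0.04,0,0],[255,-0.01,0.039,0,0],[255,-0.018,0.036,-0.01,0],[255,-0.02,0.03,-0.02,0],[255,-0.02,0.01,-0.03,0],[255,-0.015,0,-0.03,0],[255,-0.01,0,-0.03,0],[255,0,0,-0.03,0],[255,0,0,-0.03,0],[255,0,0,0,0]]]'
```

```text
time: 1.77
eef_pos: [0.5069, -0.1125, 0.4498]
orientation: [[0.225, -0.974, -0.001], [-0.974, -0.225, 0.001], [-0.001, 0.001, -1.0]]
force: [1.5, 0.3, 0.5]
gripper_width: 0.003
time: 2.6
eef_pos: [0.4057, 0.0399, 0.266]
orientation: [[0.225, -0.974, -0.01], [-0.974, -0.225, -0.0], [-0.002, 0.01, -1.0]]
force: [-0.6, 0.0, -0.1]
gripper_width: 0.006
```

```bash
python3 -m inch '[[[255,0.006,0.036,0,0],[255,0.006,0.036,0,0],[255,0.006,0.036,0,0],[255,0.006,0.036,0,0],[255,0.006,0.036,0,0],[255,0.007,0.029,0,0],[255,0,0,-0.03,0],[255,0,0,-0.03,0],[255,0,0,-0.03,0],[255,0,0,0,0]]]' && python3 - <<'E'
from h import *
print(manip.read_state()['eef_pos']); snap('top','t1',(100,180,300,330),4)
E
```

```text
time: 3.43
eef_pos: [0.4444, 0.2477, 0.1769]
orientation: [[0.224, -0.975, -0.008], [-0.975, -0.224, -0.004], [0.002, 0.008, -1.0]]
force: [-0.2, -0.2, -0.0]
gripper_width: 0.007
[0.44444566 0.2477169  0.176907  ]
```

View pics/t1.png

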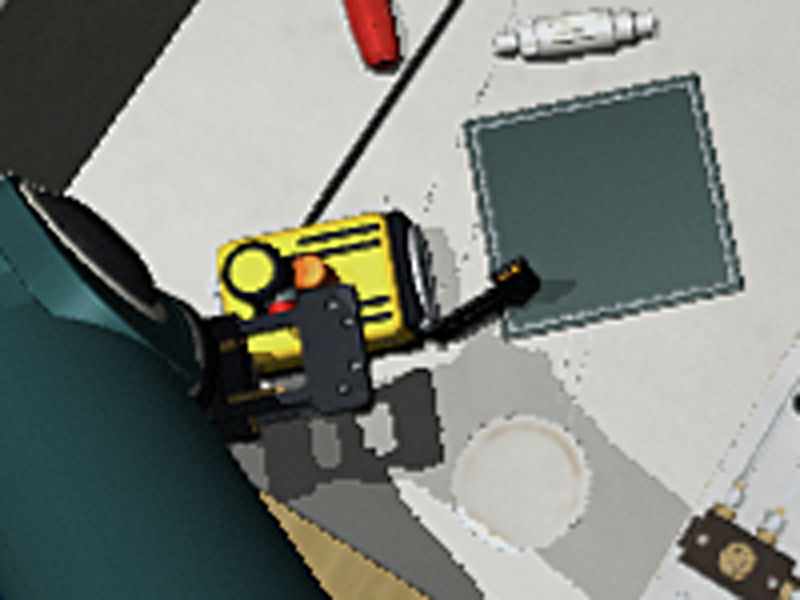

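```bash
python3 -m inch '[[[255,-0.004,-0.001,-0.02,0],[255,0,0,-0.02,0],[255,0,0,-0.02,0],[255,0,0,-0.02,0],[255,0,0,-0.02,0],[255,0,0,-0.02,0],[255,0,0,-0.016,0],[255,0,0,-0.01,0],[255,0,0,0,0],[255,0,0,0,0]]]'
```

```text
time: 4.32
eef_pos: [0.4438, 0.2491, 0.0359]
orientation: [[0.224, -0.975, 0.002], [-0.975, -0.224, 0.001], [-0.0, -0.002, -1.0]]
force: [0.8, 0.3, -0.1]
gripper_width: 0.001
```

```bash
cat > leg.py <<'E'
from h import *
O=np.array([.5235,.2384]); A=np.radians(102.6); X=np.array([np.cos(A),np.sin(A)]); Y=np.array([-X[1],X[0]])
H=O+.064*X-.020*Y
def e(a): a=np.radians(a); return np.array([np.cos(a),np.sin(a)])
def clear(T,psi,p,r,hl=.0945,hw=.0375):
    v=p-T; a=abs(v@e(psi))-hl; b=abs(v@e(psi+90))-hw
    return np.hypot(max(a,0),max(b,0))+min(max(a,b),0)-r
G=O+.013*X; B=O+.004*X+.024*Y
if __name__=='__main__':
    prev=None
    for th in [-12,0,10,20,30,40,50,60,66,72]:
        phi=192.6-th; psi=np.interp(th,[5,50],[-77,-15]); r=np.interp(th,[0,72],[.084,.078]); 
        n=e(phi-90); dd=np.radians(psi-(phi-90)); s=.018*abs(np.cos(dd))+.010*abs(np.sin(dd))
        T=H+r*e(phi)-n*(.005+s)
        cs=min(clear(T,psi,np.array(q),0) for q in [(.54,.435),(.57,.405),(.60,.385),(.48,.465),(.45,.465),(.51,.46)])
        print(th,T.round(4),round(psi,1),'grip',clear(T,psi,G,.0165).round(4),'btn',clear(T,psi,B,.008).round(4),'mach',cs.round(3), (T-prev).round(4) if prev is not None else ''); prev=T
E
python3 leg.py
```

```text
-12 [0.4629 0.2478] -77.0 grip 0.003 btn -0.0126 mach 0.106 
0 [0.4521 0.2644] -77.0 grip 0.0098 btn -0.0058 mach 0.101 [-0.0108  0.0165]
10 [0.4471 0.2763] -70.1 grip 0.0066 btn -0.0099 mach 0.087 [-0.005   0.0119]
20 [0.4442 0.2909] -56.3 grip -0.0124 btn -0.0272 mach 0.079 [-0.0029  0.0146]
30 [0.4448 0.3089] -42.6 grip -0.016 btn -0.0139 mach 0.081 [0.0006 0.018 ]
40 [0.4503 0.3286] -28.8 grip -0.012 btn 0.0112 mach 0.082 [0.0055 0.0198]
50 [0.4528 0.3369] -15.0 grip 0.0114 btn 0.039 mach 0.059 [0.0025 0.0083]
60 [0.4586 0.3477] -15.0 grip 0.0233 btn 0.0509 mach 0.047 [0.0058 0.0108]
66 [0.463  0.3539] -15.0 grip 0.0304 btn 0.058 mach 0.04 [0.0044 0.0062]
72 [0.4681 0.3598] -15.0 grip 0.0374 btn 0.065 mach 0.033 [0.0051 0.0058]
```

```bash
cat > leg2.py <<'E'
from leg import *
for sched in ([-77]*9,[-77,-82,-87,-92,-97,-102,-107,-112,-115]):
    print(sched)
    for th,psi in zip([-12,0,10,20,30,40,50,60,72],sched):
        phi=192.6-th; r=np.interp(th,[0,40,72],[.098,.096,.09]); 
        n=e(phi-90); dd=np.radians(psi-(phi-90)); s=.018*abs(np.cos(dd))+.010*abs(np.sin(dd))
        T=H+r*e(phi)-n*(.005+s)
        cs=min(clear(T,psi,np.array(q),0) for q in [(.54,.435),(.57,.405),(.60,.385),(.48,.465),(.45,.465),(.51,.46)])
        print(th,T.round(4),round(psi,1),'grip',clear(T,psi,G,.0165).round(4),'btn',clear(T,psi,B,.008).round(4),'mach',cs.round(3))
E
python3 leg2.py
```

```text
[-77, -77, -77, -77, -77, -77, -77, -77, -77]
-12 [0.4502 0.242 ] -77 grip 0.0167 btn 0.0011 mach 0.119
0 [0.4384 0.2613] -77 grip 0.0238 btn 0.0082 mach 0.103
10 [0.4328 0.2763] -77 grip 0.026 btn 0.0104 mach 0.088
20 [0.4296 0.2926] -77 grip 0.0254 btn 0.0098 mach 0.072
30 [0.4293 0.3097] -77 grip 0.0218 btn 0.0063 mach 0.055
40 [0.4322 0.327 ] -77 grip 0.0151 btn 0.0031 mach 0.038
50 [0.4396 0.3432] -77 grip 0.0083 btn 0.0143 mach 0.022
60 [0.45   0.3578] -77 grip 0.01 btn 0.0262 mach 0.01
72 [0.4661 0.3725] -77 grip 0.0196 btn 0.0369 mach -0.003
[-77, -82, -87, -92, -97, -102, -107, -112, -115]
-12 [0.4502 0.242 ] -77 grip 0.0167 btn 0.0011 mach 0.119
0 [0.4386 0.2607] -82 grip 0.0259 btn 0.0112 mach 0.106
10 [0.4327 0.2778] -87 grip 0.0324 btn 0.0188 mach 0.092
20 [0.4298 0.2941] -92 grip 0.0383 btn 0.0259 mach 0.077
30 [0.4296 0.3107] -97 grip 0.0436 btn 0.0325 mach 0.061
40 [0.4323 0.3272] -102 grip 0.0482 btn 0.0387 mach 0.044
50 [0.4389 0.3422] -107 grip 0.0509 btn 0.0429 mach 0.026
60 [0.4478 0.3558] -112 grip 0.0528 btn 0.0466 mach 0.008
72 [0.4613 0.3697] -115 grip 0.0499 btn 0.0458 mach -0.0
```

```bash
python3 -m inch '[[[255,-0.006,0,-0.006,0],[255,0,0.006,0,0],[255,0,0.006,0,0],[255,-0.002,0.006,0,0],[255,-0.003,0.007,0,0],[255,-0.003,0.008,0,0],[255,-0.002,0.008,0,0],[255,-0.001,0.008,0,0],[255,0,0,0,0],[255,0,0,0,0]]]'
```

```text
time: 5.15
eef_pos: [0.4251, 0.2984, 0.0285]
orientation: [[0.226, -0.974, -0.0], [-0.974, -0.226, 0.0], [-0.0, 0.0, -1.0]]
force: [-0.2, 0.2, -0.2]
gripper_width: 0.006
```

```bash
python3 - <<'E'
from h import *
snap('top','t2',(100,180,300,330),4)
E
```

```text
(no output)
```

View pics/t2.png

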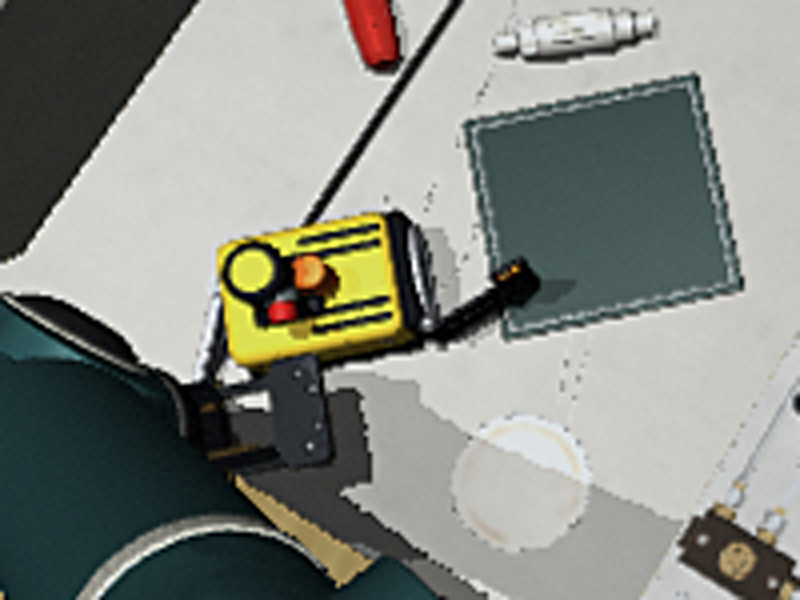

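```bash
python3 -m inch '[[[255,0.002,0.006,0,-1],[255,0.002,0.006,0,-1],[255,0.002,0.006,0,-1],[255,0.002,0.006,0,-1],[255,0.003,0.006,0,-1],[255,0.003,0.005,0,-1],[255,0.003,0.004,0,-1],[255,0,0,0,0],[255,-0.01,-0.004,0,0],[255,-0.01,-0.002,0,3]]]'
```

```text
time: 6.03
eef_pos: [0.4233, 0.3304, 0.0286]
orientation: [[0.155, -0.988, 0.001], [-0.988, -0.155, 0.0], [-0.0, -0.001, -1.0]]
force: [0.0, -0.8, -0.1]
gripper_width: 0.008
```

```bash
python3 -m inch '[[[255,0,0,0,6.6],[255,0,0,0,6.6],[255,0,0,0,6.6],[255,0,0,0,6.6],[255,0,0,0,6.6],[255,0,0,0,6.6],[255,0,0,0,6.6],[255,0,0,0,6.6],[255,0,0,0,6.6],[255,0,0,0,6.6]]]' && python3 - <<'E'
from h import *
snap('top','t3',(100,180,300,330),4)
E
```

```text
time: 6.87
eef_pos: [0.4232, 0.3305, 0.0287]
orientation: [[0.967, -0.255, 0.001], [-0.255, -0.967, 0.0], [0.001, -0.001, -1.0]]
force: [-0.2, 0.5, -0.1]
gripper_width: 0.008
```

View pics/t3.png

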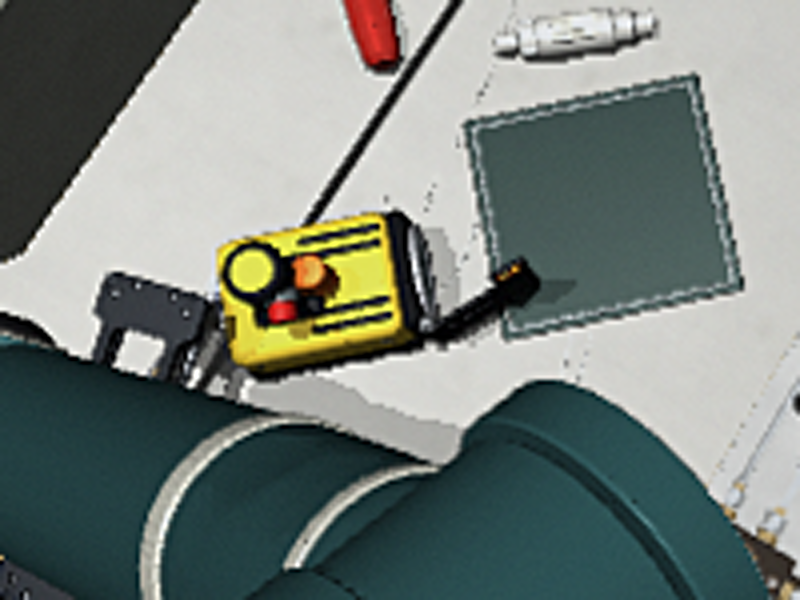

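```bash
python3 -m inch '[[[255,0.01,0,0,0],[255,0.01,0,0,0],[255,0.008,0.002,0,0],[255,0.003,0.006,0,0],[255,0.003,0.006,0,0],[255,0.003,0.004,0,0],[255,0.003,0.004,0,0],[255,0.003,0.003,0,0],[255,0,0,0,0],[255,0,0,0,0]]]'
```

```text
time: 7.75
eef_pos: [0.4654, 0.3562, 0.0286]
orientation: [[0.966, -0.259, 0.0], [-0.259, -0.966, 0.001], [-0.0, -0.001, -1.0]]
force: [0.3, -0.5, -0.2]
gripper_width: 0.005
```

```bash
python3 -m inch '[[[255,0.0015,0.0015,0,0],[255,0.0015,0.0015,0,0],[255,0.0015,0.001,0,0],[255,0.0015,0.001,0,0],[255,0,0,0,0],[255,0,0,0,0],[255,0,0,0,0],[255,0,0,0,0],[255,0,0,0,0],[255,0,0,0,0]]]'; python3 - <<'E'
from h import *
snap('top','t4',(100,180,300,330),4)
print(manip.read_state()['force'])
E
```

```text
time: 8.58
eef_pos: [0.4717, 0.3605, 0.0287]
orientation: [[0.966, -0.26, 0.0], [-0.26, -0.966, 0.0], [0.0, -0.0, -1.0]]
force: [-0.7, -0.5, 0.8]
gripper_width: 0.004
[ 0.14969318 -0.62603713 -0.6514338 ]
```

View pics/t4.png

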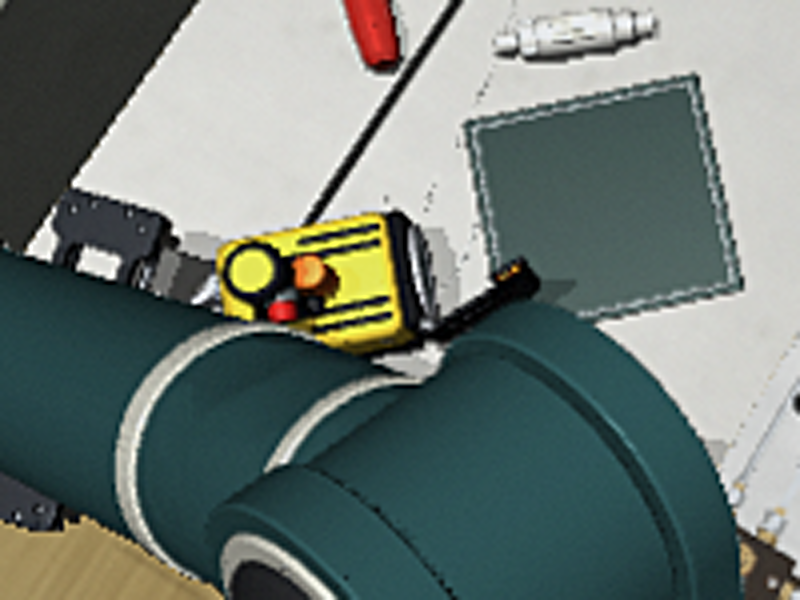

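```bash
python3 -m inch '[[[255,0.0015,0.001,0,0],[255,0.0015,0.001,0,0],[255,0,0,0,0],[255,0,0,0,0],[255,0,0,0,0],[255,0,0,0,0],[255,0,0,0,0],[255,0,0,0,0],[255,0,0,0,0],[255,0,0,0,0]]]'; python3 -m inch '[[[255,0.0015,0.001,0,0],[255,0.0015,0.001,0,0],[255,0,0,0,0],[255,0,0,0,0],[255,0,0,0,0],[255,0,0,0,0],[255,0,0,0,0],[255,0,0,0,0],[255,0,0,0,0],[255,0,0,0,0]]]'
```

```text
time: 9.47
eef_pos: [0.4743, 0.3623, 0.0285]
orientation: [[0.966, -0.259, -0.0], [-0.259, -0.966, -0.001], [-0.0, 0.001, -1.0]]
force: [-2.9, -2.6, 2.1]
gripper_width: 0.005
time: 10.3
eef_pos: [0.4776, 0.3647, 0.0286]
orientation: [[0.966, -0.259, 0.0], [-0.259, -0.966, 0.0], [0.0, -0.0, -1.0]]
force: [-1.2, -2.5, -0.7]
gripper_width: 0.007
```

```bash
python3 -m inch '[[[255,-0.012,-0.008,0,0],[255,-0.02,-0.008,0,0],[255,-0.015,0,0.03,0],[255,0,0,0.04,0],[255,0,0,0.04,0],[255,0,0,0.04,0],[255,0,0,0.04,0],[255,0,-0.04,0.03,0],[255,0,-0.04,0,0],[255,0,-0.04,0,0]]]';  python3 -m inch '[[[255,0,-0.04,0,-6],[255,0,-0.04,0,-6],[255,0,-0.04,0,-6],[255,0,-0.04,0,-6],[255,0,-0.03,0,-6],[255,0,-0.03,0,-6],[255,0,-0.02,0,-6],[255,0,-0.02,0,-6],[255,0,0,0,-6],[255,0,0,0,0]]]';python3 - <<'E'
from h import *
snap('top','t5',(100,180,300,330),4)
E
```

```text
time: 11.13
eef_pos: [0.4315, 0.2366, 0.2459]
orientation: [[0.967, -0.256, 0.006], [-0.256, -0.967, 0.003], [0.005, -0.005, -1.0]]
force: [1.1, -1.4, -0.1]
gripper_width: 0.005
time: 11.97
eef_pos: [0.4317, -0.0255, 0.2442]
orientation: [[0.354, -0.935, 0.003], [-0.935, -0.354, -0.0], [0.002, -0.003, -1.0]]
force: [-0.2, -0.0, -0.3]
gripper_width: 0.006
```

View pics/t5.png

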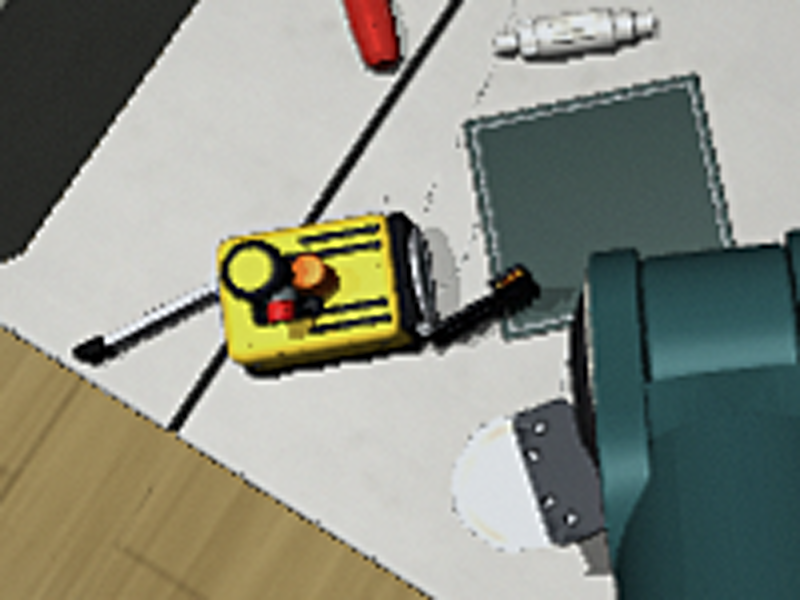

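```bash
cat > lamp.py <<'E'
from h import *
def lamp(name):
    im=np.load(f'pics/{name}_im.npy').astype(int); d=np.load(f'pics/{name}_d.npy'); P=cloud('top',d)
    m=(abs(P[...,2]-.072)<.006); m[:, :130]=0; m[:,230:]=0; m[:215]=0;m[300:]=0
    yel=(im[...,0]>150)&(im[...,1]>130)&(im[...,2]<100)&m
    pts=P[yel][:,:2].astype(np.float32); r=cv2.minAreaRect(pts*1000)
    h=cv2.moments((P[...,2]>.146)[215:300,130:230].astype(np.uint8),True)
    u,v=130+h['m10']/h['m00'],215+h['m01']/h['m00']
    print(name,r,'grip',atz('top',u,v,.152),h['m00'])
if __name__=='__main__':
    import sys
    for n in sys.argv[1:]: lamp(n)
E
python3 lamp.py top0 t5; python3 - <<'E'
from h import *
E0=atz('top',100+95/4-.4,180+349/4-.4,.025);print(E0)
im=np.load('pics/t5_im.npy');sv(im,'t5z',(140,215,260,305),6.5)
E
```

```text
top0 ((523.03125, 238.71400451660156), (75.94699096679688, 105.06693267822266), 12.717085838317871) grip [0.51951323 0.2500265  0.152     ] 198.0
t5 ((523.2039184570312, 238.90155029296875), (76.66339111328125, 105.51531219482422), 10.408523559570312) grip [0.51480687 0.24086889 0.152     ] 211.0
[0.48755846 0.3808512  0.025     ]
```

View pics/t5z.png

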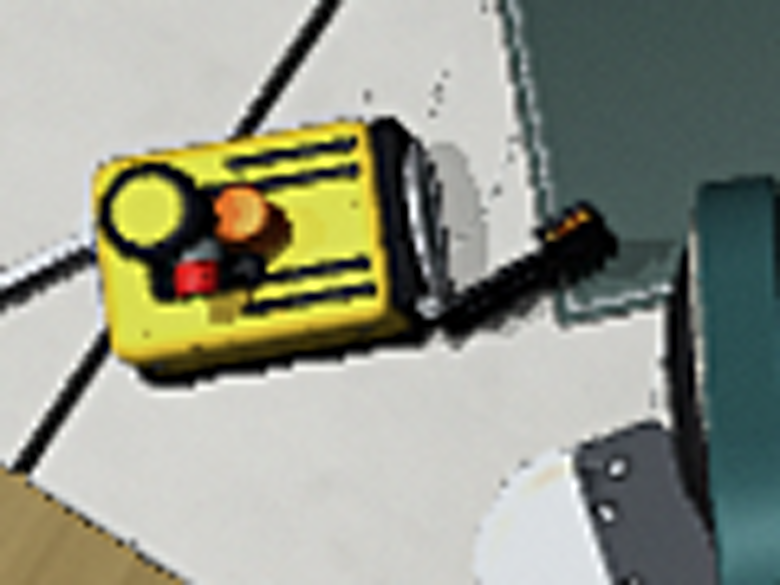

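```bash
python3 -m inch '[[[255,0.026,0.027,0,-3],[255,0.026,0.027,0,-3],[255,0.026,0.027,0,-3],[255,0.026,0.027,0,-3],[255,0.026,0.029,0,0],[255,0,0,-0.03,0],[255,0,0,-0.03,0],[255,0,0,-0.03,0],[255,0,0,-0.03,0],[255,0,0,-0.02,0]]]';  python3 - <<'E'
from h import *
print(manip.read_state()['eef_pos'])
snap('top','t6',(100,180,300,330),4)
E
```

```text
time: 12.85
eef_pos: [0.5595, 0.1138, 0.1011]
orientation: [[0.162, -0.987, -0.002], [-0.987, -0.162, 0.001], [-0.002, 0.001, -1.0]]
force: [-0.7, 0.6, -0.3]
gripper_width: 0.008
[0.55952162 0.11383058 0.10113946]
```

View pics/t6.png

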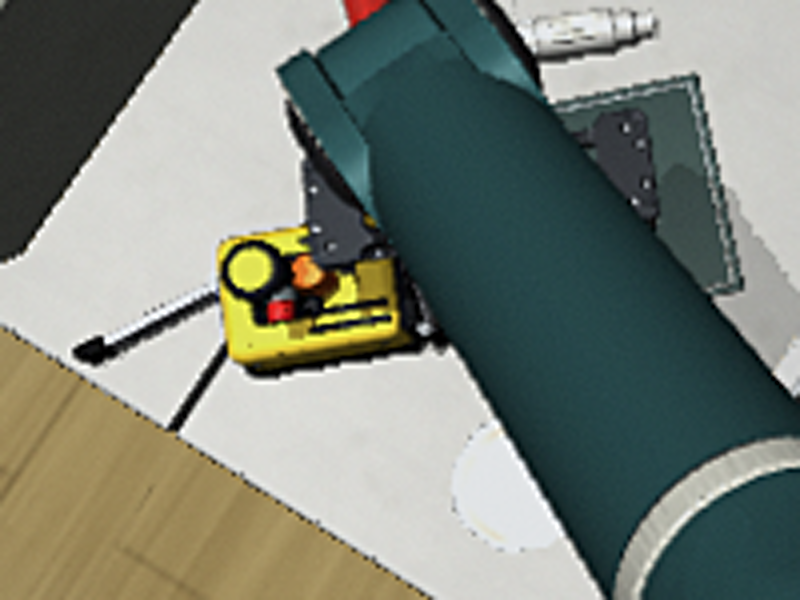

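```bash
python3 -m inch '[[[255,-0.008,-0.002,0,0],[255,-0.008,-0.002,0,0],[255,-0.008,-0.002,0,0],[255,-0.008,-0.002,0,0],[255,-0.008,-0.001,0,0],[255,-0.008,0,0,0],[255,-0.008,0,0,0],[255,-0.006,0,0,0],[255,-0.004,0,0,0],[255,0,0,0,0]]]'; python3 -m inch '[[[255,-0.003,0.001,0,0],[255,-0.003,0.001,0,0],[255,0,0,0,0],[255,0,0,0,0],[255,0,0,0,0],[255,0,0,0,0],[255,0,0,0,0],[255,0,0,0,0],[255,0,0,0,0],[255,0,0,0,0]]]'
```

```text
time: 13.73
eef_pos: [0.4936, 0.1032, 0.1037]
orientation: [[0.156, -0.988, -0.001], [-0.988, -0.156, -0.0], [0.0, 0.001, -1.0]]
force: [-0.6, 0.7, 0.7]
gripper_width: 0.005
time: 14.57
eef_pos: [0.4886, 0.1051, 0.1036]
orientation: [[0.156, -0.988, -0.0], [-0.988, -0.156, -0.0], [-0.0, 0.0, -1.0]]
force: [0.1, -0.3, -0.1]
gripper_width: 0.005
```

```bash
python3 -m inch '[[[255,0.02,-0.002,0,0],[255,0.01,-0.002,0.03,0],[180,0.02,0,0.04,7],[122,0.03,0,0.04,7],[122,0.035,0,0,7],[122,0.035,0,0,7],[122,0.03,0,0,7],[122,0.01,-0.005,0,7],[122,0.01,-0.005,0,7],[122,0.008,-0.005,0,7]]]';  python3 -m inch '[[[122,0.005,0,0,7],[122,0,0,0,7],[122,0,0,0,7],[122,0,0,0,7],[122,0,0,0,6],[122,0,0,0,0],[122,0,0,0,0],[122,0,0,0,0],[122,0,0,0,0],[122,0,0,0,0]]]'; python3 - <<'E'
from h import *
print(manip.read_state()['eef_pos'])
snap('top','t7',(130,120,330,270),4)
E
```

```text
time: 15.4
eef_pos: [0.6909, 0.0859, 0.2035]
orientation: [[0.908, -0.418, -0.001], [-0.418, -0.908, 0.0], [-0.001, -0.0, -1.0]]
force: [0.2, -0.6, -0.0]
gripper_width: 0.52
time: 16.23
eef_pos: [0.6952, 0.0862, 0.2043]
orientation: [[0.988, 0.155, 0.0], [0.155, -0.988, -0.0], [0.0, 0.0, -1.0]]
force: [0.3, -0.1, -0.5]
gripper_width: 0.524
[0.69519325 0.08618513 0.20429653]
```

View pics/t7.png

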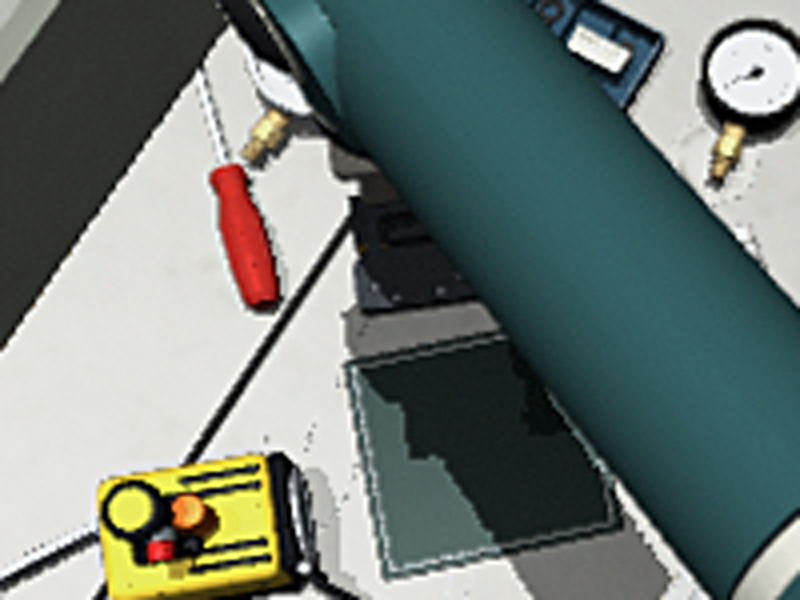

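```bash
python3 -m inch '[[[122,0.008,-0.002,-0.03,0],[122,0,0,-0.03,0],[122,0,0,-0.03,0],[122,0,0,-0.03,0],[122,0,0,-0.02,0],[122,0,0,-0.015,0],[122,0,0,-0.01,0],[122,0,0,-0.01,0],[122,0,0,-0.008,0],[122,0,0,0,0]]]'
```

```text
time: 17.12
eef_pos: [0.7028, 0.084, 0.0202]
orientation: [[0.988, 0.156, -0.001], [0.156, -0.988, -0.0], [-0.001, 0.0, -1.0]]
force: [-0.6, -0.4, -1.3]
gripper_width: 0.522
```

```bash
python3 -m inch '[[[160,0,0,-0.002,0],[255,0,0,0,0],[255,0,0,0,0],[255,0,0,0,0],[255,0,0,0,0],[255,0,0,0,0],[255,0,0,0,0],[255,0,0,0,0],[255,0,0,0,0],[255,0,0,0,0]]]'
```

```text
time: 17.95
eef_pos: [0.704, 0.0843, 0.0202]
orientation: [[0.988, 0.156, 0.002], [0.156, -0.988, 0.0], [0.002, 0.0, -1.0]]
force: [1.7, -0.9, 5.8]
gripper_width: 0.287
```

```bash
python3 -m inch '[[[255,0,0,0.02,0],[255,0,0,0.03,0],[255,0,0,0.02,0],[255,-0.02,-0.004,0,0],[255,-0.025,-0.005,0,0],[255,-0.03,-0.006,0,0],[255,-0.03,-0.006,0,1.3],[255,-0.024,-0.004,0,1.3],[255,-0.02,-0.004,0,0],[255,0,0,0,0]]]'; python3 - <<'E'
from h import *
print(manip.read_state())
snap('top','t8',(130,120,330,270),4)
E
```

```text
time: 18.78
eef_pos: [0.5489, 0.0536, 0.0879]
orientation: [[0.979, 0.202, -0.006], [0.202, -0.979, -0.003], [-0.007, 0.002, -1.0]]
force: [-0.8, 0.2, -1.0]
gripper_width: 0.289
{'time': 18.7833, 'q': array([ 31.95357065,  42.6451633 , -55.61859256, 108.75025318,
        44.10962802,  53.59903259, -33.66144452]), 'qvel': array([-1.61451984,  1.85265565,  0.58697883, -5.77926777,  1.16249349,
       -0.08992276,  0.57634209]), 'joint_torque': array([ 4.26410995e-01, -4.82537842e+01, -1.53947747e+01, -1.69615227e+01,
       -1.78778966e-03, -2.66510602e-01, -7.28749554e-02]), 'eef_pos': array([0.54894091, 0.05361898, 0.08785343]), 'orientation': array([[ 0.97945368,  0.20157399, -0.0061978 ],
       [ 0.20155811, -0.97947167, -0.00309502],
       [-0.00669444,  0.00178222, -0.999976  ]]), 'force': array([-0.82477325,  0.2340115 , -0.95925043]), 'ft_torque': array([-0.02811718, -0.02283112, -0.0161603 ]), 'gripper_width': 0.28859756037710155}
```

View pics/t8.png

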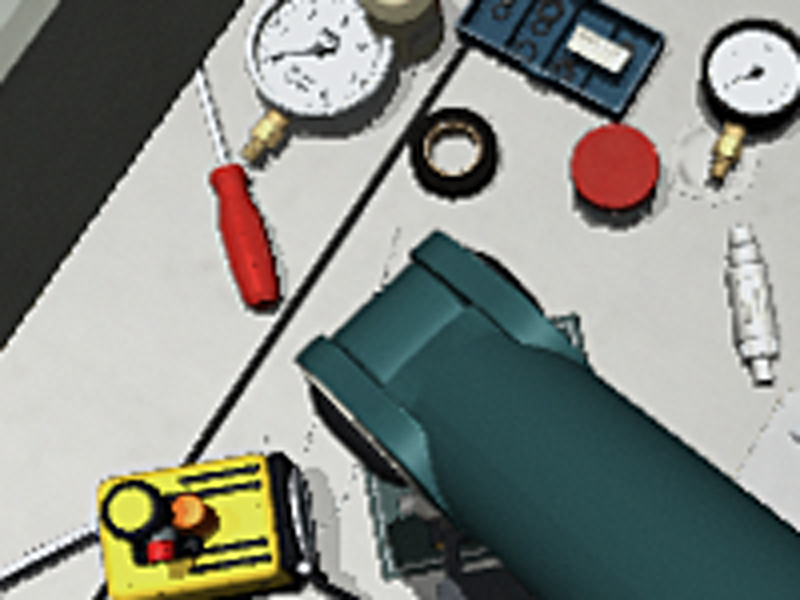

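```bash
python3 -m inch '[[[255,0.003,0,-0.02,0],[255,0,0,-0.02,0],[255,0,0,-0.012,0],[255,0,0,-0.006,0],[255,0,0,-0.003,0],[255,0,0,0,0],[255,0,0,0,0],[255,0,0,0,0],[255,0,0,0,0],[255,0,0,0,0]]]'
```

```text
time: 19.67
eef_pos: [0.5575, 0.0551, 0.0288]
orientation: [[0.98, 0.2, 0.001], [0.2, -0.98, -0.0], [0.001, 0.0, -1.0]]
force: [-0.3, -0.1, -1.6]
gripper_width: 0.291
```

```bash
python3 -m inch '[[[255,0,0,-0.002,0],[255,0,0,-0.002,0],[255,0,0,-0.001,0],[255,0,0,0,0],[255,0,0,0,0],[255,0,0,0,0],[200,0,0,0,0],[150,0,0,0,0],[122,0,0,0,0],[122,0,0,0,0]]]'; python3 -m inch '[[[122,0,0,0,0],[122,0,0,0.02,0],[122,0,0,0.03,0],[122,0,0,0.03,0],[122,0,0,0.03,0],[122,0,0,0.03,0],[122,0.02,-0.03,0.01,-7],[122,0.02,-0.03,0,-7],[122,0.02,-0.03,0,-7],[122,0.02,-0.03,0,-7]]]'
```

```text
time: 20.5
eef_pos: [0.5574, 0.0553, 0.0234]
orientation: [[0.98, 0.2, 0.0], [0.2, -0.98, 0.0], [0.0, -0.0, -1.0]]
force: [0.4, 1.1, -0.6]
gripper_width: 0.485
time: 21.33
eef_pos: [0.638, -0.0666, 0.1739]
orientation: [[0.957, -0.289, 0.001], [-0.289, -0.957, -0.001], [0.001, 0.0, -1.0]]
force: [0.5, 0.1, -0.1]
gripper_width: 0.522
```

```bash
python3 - <<'E'
from h import *
snap('top','t9',None,1.4);snap('side','s9',None,1.4)
for n in ('t8','t9'):
    d=np.load(f'pics/{n}_d.npy'); P=cloud('top',d); im=np.load(f'pics/{n}_im.npy').astype(int)
    m=(im[...,2]>im[...,0]+20)&(P[...,2]>.2)
    Q=P[m]
    for x in np.arange(.2,.8,.05):
        s=abs(Q[:,0]-x)<.01
        if s.any(): 
            for y in np.arange(-.3,.3,.05):
                k=s&(abs(Q[:,1]-y)<.01)
                if k.any(): print(n,round(x,2),round(y,2),np.median(Q[k,2]).round(3),end=' ; ')
            print()
print(manip.read_state()['q'])
E
```

```text
t8 0.3 -0.25 0.718 ; t8 0.3 -0.2 0.753 ; t8 0.3 -0.15 0.687 ; 
t8 0.35 -0.25 0.686 ; t8 0.35 -0.2 0.672 ; t8 0.35 -0.15 0.669 ; t8 0.35 -0.1 0.62 ; 
t8 0.4 -0.15 0.623 ; t8 0.4 -0.1 0.615 ; t8 0.4 -0.05 0.572 ; 
t8 0.45 -0.1 0.571 ; t8 0.45 -0.05 0.562 ; t8 0.45 -0.0 0.521 ; 
t8 0.5 -0.05 0.516 ; t8 0.5 -0.0 0.509 ; t8 0.5 0.05 0.468 ; 
t8 0.55 -0.25 0.361 ; t8 0.55 -0.0 0.467 ; t8 0.55 0.05 0.457 ; t8 0.55 0.1 0.435 ; 
t8 0.6 0.05 0.435 ; 
t9 0.3 -0.25 0.704 ; t9 0.3 -0.2 0.715 ; 
t9 0.35 -0.2 0.692 ; t9 0.35 -0.15 0.668 ; 
t9 0.4 -0.2 0.657 ; t9 0.4 -0.15 0.655 ; 
t9 0.45 -0.2 0.623 ; t9 0.45 -0.15 0.636 ; t9 0.45 -0.1 0.604 ; 
t9 0.5 -0.15 0.607 ; t9 0.5 -0.1 0.596 ; 
t9 0.55 -0.25 0.361 ; t9 0.55 -0.15 0.572 ; t9 0.55 -0.1 0.581 ; t9 0.55 -0.05 0.535 ; 
t9 0.6 -0.1 0.555 ; t9 0.6 -0.05 0.545 ; 
t9 0.65 -0.1 0.537 ; t9 0.65 -0.05 0.525 ; 
[ 38.14128535  40.68009393 -51.74618922  93.15628946  35.08591226
  63.59113024 -40.20734501]
```

View pics/t9.png

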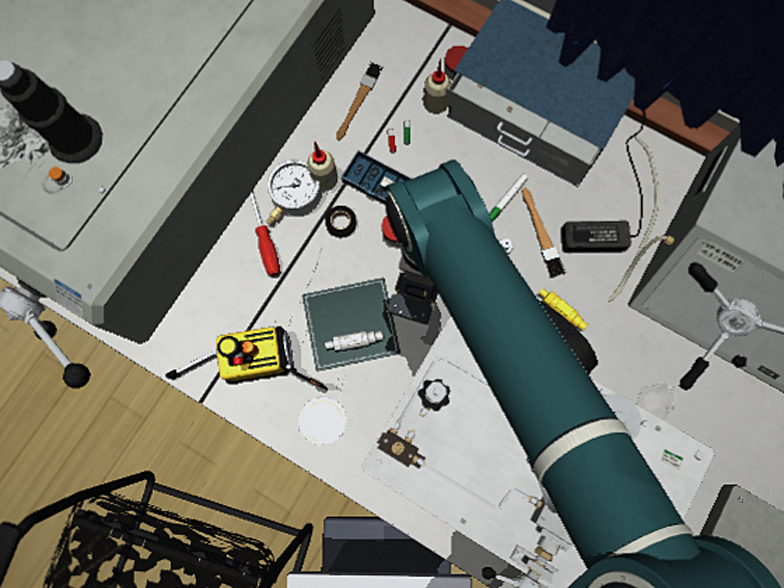

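View pics/s9.png

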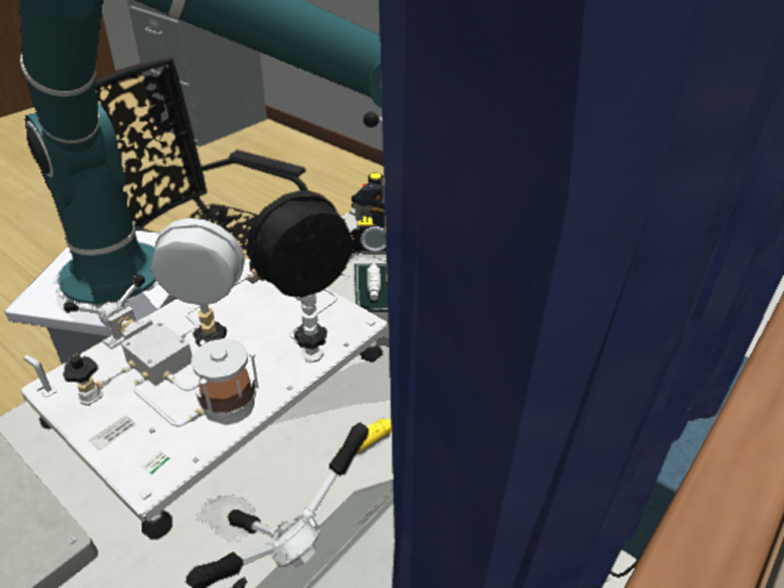

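```bash
python3 -m inch '[[[122,0.01,-0.008,0.01,-7],[122,0.01,-0.008,0.01,-7],[122,0.01,-0.008,0,-7],[122,0.01,-0.008,0,-7],[122,0.007,-0.008,0,-7],[122,0,-0.006,0,-7],[122,0,0,0,-7],[122,0,0,0,-7],[122,0,0,0,-7],[122,0,0,0,-2]]]'; cat > fore.py <<'E'
import sys
from h import *
n=sys.argv[1]
d=np.load(f'pics/{n}_d.npy'); P=cloud('top',d); im=np.load(f'pics/{n}_im.npy').astype(int)
m=(im[...,2]>im[...,0]+15)&(im[...,1]>im[...,0]+15)&(P[...,2]>.25)
x0,x1=float(sys.argv[2]),float(sys.argv[3])
m&=(P[...,0]>x0)&(P[...,0]<x1)&(P[...,1]<.1)&(P[...,2]>.38)
Q=P[m]; print(len(Q))
from scipy.optimize import least_squares
def f(p):
    c=np.array([(x0+x1)/2,p[0],p[1]]); u=np.array([-1,p[2],p[3]]); u/=np.linalg.norm(u)
    v=Q-c; r=np.linalg.norm(v-np.outer(v@u,u),axis=1); return r-p[4]
yc=np.median(Q[:,1])
s=least_squares(f,[yc,np.median(Q[:,2])-.06,-.5,.5,.06],loss='soft_l1',f_scale=.003)
p=s.x; print(p,np.median(abs(s.fun)))
D=cloud('top',np.load('pics/top0_d.npy')); G=D[(D[...,2]>.2)&(D[...,0]>.33)&(D[...,0]<.65)&(D[...,1]<-.08)&(D[...,1]>-.4)]
# add points
c=np.array([(x0+x1)/2,p[0],p[1]]); u=np.array([-1,p[2],p[3]]); u/=np.linalg.norm(u)
for dz in (0,-.1,-.13,-.16,-.18):
    v=G-(c+[0,0,dz]); t=v@u; r=np.linalg.norm(v-np.outer(t,u),axis=1)-p[4]; k=np.argmin(r); print(dz,r[k].round(3),G[k].round(3))
print(manip.read_state()['q'],manip.read_state()['eef_pos'])
E
python3 - <<'E'
from h import *
snap('top','t10',None,1.4)
E
python3 fore.py t10 .48 .62
```

```text
time: 22.27
eef_pos: [0.6839, -0.1098, 0.1932]
orientation: [[0.145, -0.989, -0.0], [-0.989, -0.145, 0.0], [-0.0, 0.0, -1.0]]
force: [0.4, 0.5, 0.1]
gripper_width: 0.523
5139
[-0.13613812  0.57286566 -0.20077624  0.48471497  0.04122887] 0.0004382647286134203
0 0.172 [ 0.516 -0.193  0.364]
-0.1 0.086 [ 0.516 -0.193  0.364]
-0.13 0.061 [ 0.519 -0.185  0.358]
-0.16 0.036 [ 0.522 -0.175  0.352]
-0.18 0.02 [ 0.522 -0.175  0.352]
[ 30.41675594  38.56580514 -37.12330247  85.09035797  24.5976245
  64.65467955 -92.84964342] [ 0.68389041 -0.10979486  0.19322665]
```

View pics/t10.png

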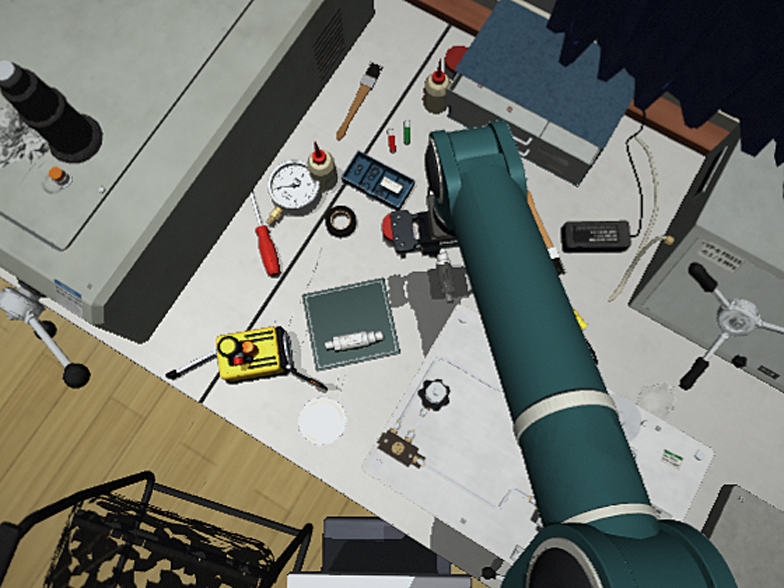

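```bash
python3 -m inch '[[[122,0.001,-0.003,-0.03,0],[122,0,0,-0.03,0],[122,0,0,-0.03,0],[122,0,0,-0.03,0],[122,0,0,-0.02,0],[122,0,0,-0.015,0],[122,0,0,-0.01,0],[122,0,0,-0.006,0],[122,0,0,0,0],[122,0,0,0,0]]]'
```

```text
time: 23.15
eef_pos: [0.6859, -0.1137, 0.0231]
orientation: [[0.149, -0.989, 0.001], [-0.989, -0.149, 0.0], [0.0, -0.001, -1.0]]
force: [0.1, 1.0, -0.8]
gripper_width: 0.524
```

```bash
python3 -m inch '[[[160,0,0,-0.004,0],[255,0,0,0,0],[255,0,0,0,0],[255,0,0,0,0],[255,0,0,0,0],[255,0,0,0,0],[255,0,0,0,0],[255,0,0,0.02,0],[255,0,0,0.03,0],[255,0,0,0.03,0]]]'
```

```text
time: 23.98
eef_pos: [0.6838, -0.1138, 0.0973]
orientation: [[0.149, -0.989, -0.004], [-0.989, -0.149, 0.001], [-0.001, 0.004, -1.0]]
force: [0.9, -0.6, -1.2]
gripper_width: 0.292
```

```bash
python3 -m inch '[[[255,0,0,0.03,0],[255,0,0.01,0,7],[255,-0.005,0.02,0,7],[255,-0.01,0.025,0,7],[255,-0.01,0.025,0,7],[255,-0.01,0.025,0,7],[255,-0.01,0.025,0,7],[255,-0.01,0.025,0,7],[255,-0.006,0.02,0,7],[255,0,0.009,0,7]]]'; python3 -m inch '[[[255,0,0,0,7],[255,0,0,0,7],[255,0,0,0,7],[255,0,0,0,7],[255,0,0,0,2],[255,0,0,-0.01,0],[255,0,0,-0.01,0],[255,0,0,0,0],[255,0,0,0,0],[255,0,0,0,0]]]';python3 - <<'E'
from h import *
print(manip.read_state()['eef_pos'])
snap('top','t11',(130,120,330,270),4)
E
```

```text
time: 24.82
eef_pos: [0.622, 0.0741, 0.1281]
orientation: [[0.952, -0.306, -0.001], [-0.306, -0.952, 0.001], [-0.002, -0.001, -1.0]]
force: [-0.8, -0.6, -1.4]
gripper_width: 0.291
time: 25.65
eef_pos: [0.6241, 0.0703, 0.1079]
orientation: [[0.98, 0.2, -0.0], [0.2, -0.98, -0.0], [-0.0, -0.0, -1.0]]
force: [1.4, 0.4, -2.1]
gripper_width: 0.291
[0.62410069 0.07030065 0.10791966]
```

View pics/t11.png

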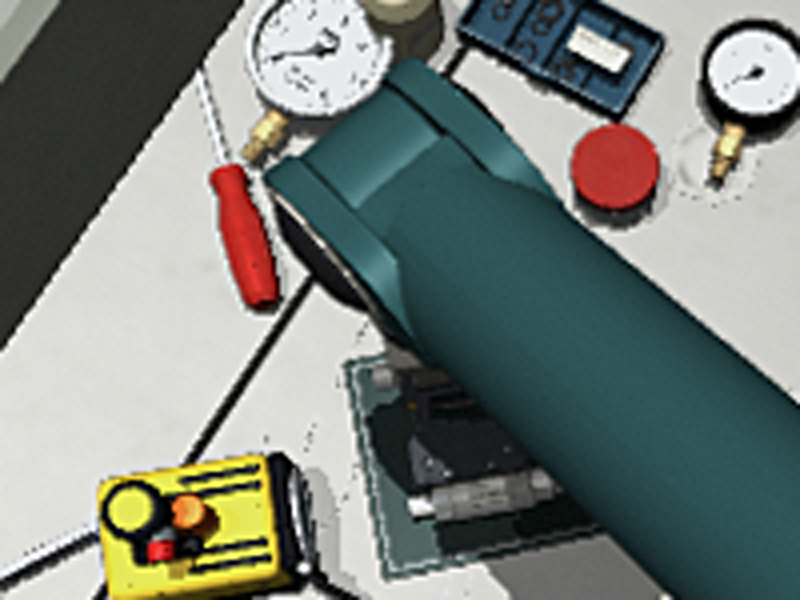

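```bash
python3 -m inch '[[[255,0,0,-0.03,0],[255,0,0,-0.02,0],[255,0,0,-0.015,0],[255,0,0,-0.008,0],[255,0,0,-0.004,0],[255,0,0,-0.003,0],[255,0,0,0,0],[255,0,0,0,0],[255,0,0,0,0],[255,0,0,0,0]]]'
```

```text
time: 26.53
eef_pos: [0.6247, 0.0702, 0.029]
orientation: [[0.98, 0.2, 0.001], [0.2, -0.98, 0.0], [0.001, 0.0, -1.0]]
force: [0.3, -0.1, -2.5]
gripper_width: 0.288
```

```bash
python3 -m inch '[[[255,0,0,-0.002,0],[255,0,0,-0.002,0],[255,0,0,-0.0015,0],[255,0,0,0,0],[255,0,0,0,0],[255,0,0,0,0],[200,0,0,0,0],[150,0,0,0,0],[122,0,0,0,0],[122,0,0,0,0]]]'; python3 -m inch '[[[122,0,0,0,0],[122,0,0,0.02,0],[122,0,0,0.03,0],[122,0,0,0.03,0],[122,0,0,0.04,0],[122,0,0,0.04,-7],[80,-0.02,-0.04,0.02,-7],[40,-0.02,-0.04,0,-7],[0,-0.02,-0.04,0,-7],[0,-0.02,-0.03,0,-2]]]';python3 - <<'E'
from h import *
print(manip.read_state()['eef_pos'])
snap('top','t12',(130,120,330,270),4)
E
python3 lamp.py t12
```

```text
time: 27.37
eef_pos: [0.6244, 0.0703, 0.023]
orientation: [[0.98, 0.2, 0.001], [0.2, -0.98, 0.0], [0.001, -0.0, -1.0]]
force: [-0.1, -0.2, -0.6]
gripper_width: 0.489
time: 28.2
eef_pos: [0.5493, -0.0711, 0.2002]
orientation: [[0.947, -0.323, 0.001], [-0.323, -0.947, -0.002], [0.002, 0.002, -1.0]]
force: [0.4, -1.1, -0.4]
gripper_width: 0.784
[ 0.54928795 -0.0711052   0.20023884]
t12 ((523.07958984375, 238.80694580078125), (76.13832092285156, 105.65137481689453), 10.963251113891602) grip [0.52011784 0.25052639 0.152     ] 195.0
```

View pics/t12.png

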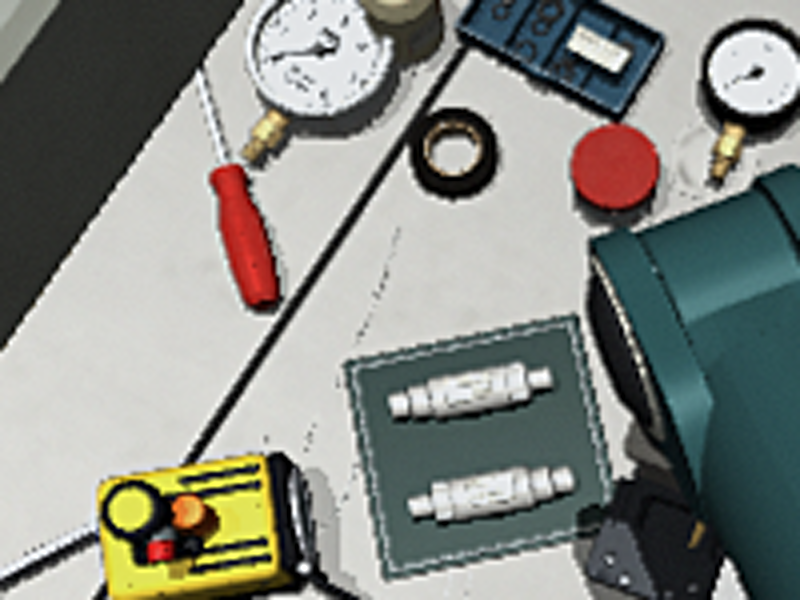

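```bash
cat > ov.py <<'E'
import sys
from h import *
n=sys.argv[1]; ox,oy,a=map(float,sys.argv[2:5])
A=np.radians(a); X=np.array([np.cos(A),np.sin(A),0]); Y=np.array([-X[1],X[0],0]); O=np.array([ox,oy,0])
im=np.load(f'pics/{n}_im.npy'); c=(145,220,245,295); s=8
z=cv2.resize(im[c[1]:c[3],c[0]:c[2]],None,fx=s,fy=s,interpolation=cv2.INTER_NEAREST)[:,:,::-1].copy()
def W(p): return O+p[0]/1000*X+p[1]/1000*Y+np.array([0,0,p[2]/1000])
def px(p):
    u,v=proj('top',W(p)); return int((u-c[0]+.5)*s),int((v-c[1]+.5)*s)
def circ(cx,cy,r,zz,col):
    pts=np.array([px((cx+r*np.cos(t),cy+r*np.sin(t),zz)) for t in np.linspace(0,6.28,40)]); cv2.polylines(z,[pts],True,col,1)
circ(13,0,16.5,152,(255,0,0)); circ(-12,0,10,121,(255,0,255))
for t in [[(-57,-42,72),(57,-42,72),(57,42,72),(-57,42,72)],[(-4,29,138),(12,29,138),(12,20,138),(-4,20,138)],[(-4,29,122),(12,29,122)]]:
    cv2.polylines(z,[np.array([px(p) for p in t])],True,(255,0,0),1)
cv2.imwrite(f'pics/{sys.argv[5]}.png',z)
E
python3 ov.py t12 .523 .2383 100.8 ov1
```

```text
(no output)
```

View pics/ov1.png

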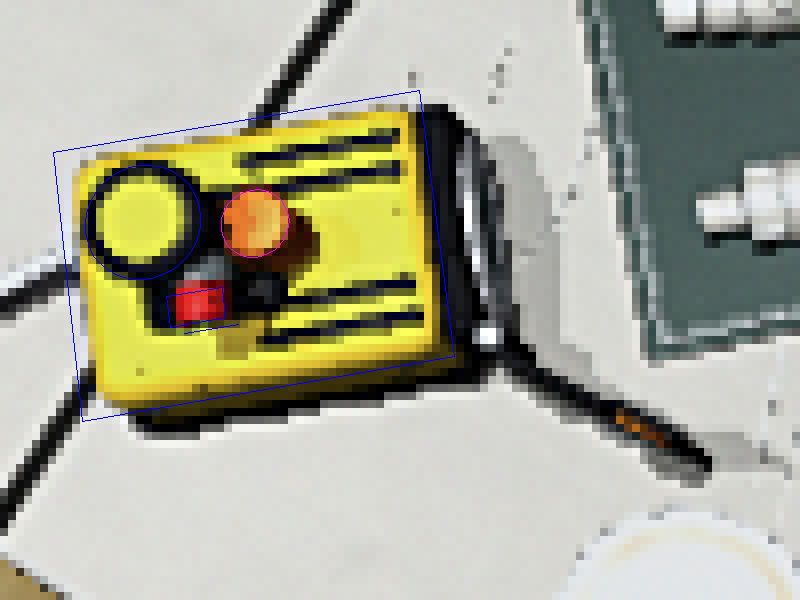

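```bash
python3 -m inch '[[[72,-0.004,0.02,0.005,0],[72,-0.004,0.035,0.005,0],[72,-0.004,0.04,0,0],[72,-0.004,0.04,0,0],[72,-0.004,0.04,0,0],[72,-0.005,0.04,0,0],[72,-0.005,0.035,0,0],[72,-0.005,0.025,0,0],[72,-0.005,0.017,0,-0.4],[72,0,0,0,0]]]'; python3 -m inch '[[[72,0,0,0,0],[72,0,0,0,0],[72,0,0,0,0],[72,0,0,0,0],[72,0,0,0,0],[72,0,0,0,0],[72,0,0,0,0],[72,0,0,0,0],[72,0,0,0,0],[72,0,0,0,0]]]'; python3 - <<'E'
from h import *
s=manip.read_state();print(s['eef_pos'],s['force'],s['q'])
snap('top','t13',None,1.4)
E
```

```text
time: 29.08
eef_pos: [0.5077, 0.2289, 0.2104]
orientation: [[0.949, -0.316, 0.0], [-0.316, -0.949, 0.003], [-0.001, -0.003, -1.0]]
force: [-0.0, 0.3, -0.1]
gripper_width: 0.718
time: 29.92
eef_pos: [0.5099, 0.2236, 0.2097]
orientation: [[0.946, -0.323, 0.0], [-0.323, -0.946, -0.0], [0.0, 0.0, -1.0]]
force: [-0.2, 0.2, 0.2]
gripper_width: 0.716
[0.50993106 0.2235639  0.20971269] [-0.19940099  0.15241658  0.24725937] [ 16.40275236  31.68908364 -58.02307566 103.47933834  30.30228435
  62.04072249 -71.49561621]
```

View pics/t13.png

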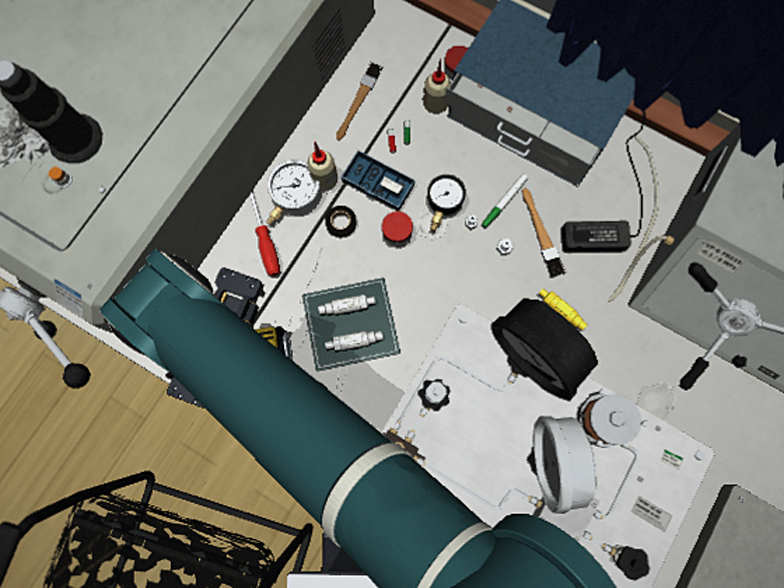

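```bash
python3 -m inch '[[[72,0,-0.0025,-0.015,-0.3],[72,0,0,-0.02,0],[72,0,0,-0.02,0],[72,0,0,-0.015,0],[72,0,0,-0.01,0],[72,0,0,-0.008,0],[72,0,0,-0.003,0],[72,0,0,0,0],[72,0,0,0,0],[72,0,0,0,0]]]'
```

```text
time: 30.8
eef_pos: [0.5104, 0.2215, 0.1195]
orientation: [[0.945, -0.328, 0.001], [-0.328, -0.945, 0.0], [0.001, -0.001, -1.0]]
force: [0.5, 0.7, 0.5]
gripper_width: 0.718
```

```bash
python3 -m inch '[[[100,0,0,0,0],[100,0,0,0,0],[100,0,0,0,0],[100,-0.0004,0.002,0,0],[100,-0.0004,0.002,0,0],[100,-0.0004,0.002,0,0],[100,-0.0004,0.002,0,0],[100,0,0,0,0],[100,0,0,0,0],[100,0,0,0,0]]]';python3 -m inch '[[[100,-0.0004,0.002,0,0],[100,-0.0004,0.002,0,0],[100,-0.0002,0.001,0,0],[100,0,0,0,0],[100,0,0,0,0],[100,0,0,0,0],[100,0,0,0,0],[100,0,0,0,0],[100,0,0,0,0],[100,0,0,0,0]]]';python3 - <<'E'
from h import *
s=manip.read_state();print(s['eef_pos'],s['force'],s['gripper_width'])
E
```

```text
time: 31.63
eef_pos: [0.5084, 0.2292, 0.1187]
orientation: [[0.945, -0.328, 0.0], [-0.328, -0.945, 0.0], [0.0, -0.0, -1.0]]
force: [0.2, 0.6, 0.6]
gripper_width: 0.611
time: 32.47
eef_pos: [0.5075, 0.234, 0.1187]
orientation: [[0.945, -0.328, 0.0], [-0.328, -0.945, -0.0], [0.0, -0.0, -1.0]]
force: [3.2, -0.8, -1.6]
gripper_width: 0.609
[0.50749631 0.23402301 0.11871016] [ 3.15591017 -0.75920141 -1.64596116] 0.6087701815021117
```

```bash
python3 -m inch '[[[106,0.0009,-0.0003,0,0],[111,0.0009,-0.0003,0,0],[116,0.001,-0.0003,0,0],[116,0,0,0,0],[116,0,0,0,0],[116,-0.0004,0.002,0,0],[119,0,0.0018,0,0],[122,0,0.0018,0,0],[122,0,0,0,0],[122,0,0,0,0]]]';python3 - <<'E'
from h import *
for _ in range(3):
    im,d=cams.camera('top'); s=manip.read_state();print(s['eef_pos'],s['force'],s['gripper_width'])
E
```

```text
time: 33.3
eef_pos: [0.5101, 0.2386, 0.1187]
orientation: [[0.945, -0.328, 0.0], [-0.328, -0.945, -0.001], [0.001, 0.0, -1.0]]
force: [4.2, -3.6, -0.6]
gripper_width: 0.522
[0.51006456 0.23863813 0.1187095 ] [ 4.03611383 -2.1751994  -0.74760107] 0.5250837777339484
[0.51007655 0.23862226 0.11872373] [ 3.85709608 -3.37511291 -0.54809653] 0.5237501516518671
[0.51009426 0.23859789 0.11869066] [ 4.03866087 -2.93034033 -0.88041782] 0.5194202164637856
```

```bash
python3 -m inch '[[[122,-0.0002,0.001,0,0],[122,-0.0002,0.001,0,0],[122,0,0,0,0],[122,0,0,0,0],[122,0,0,0,0],[122,0,0,0,0],[122,0,0,0,0],[122,0,0,0,0],[122,0,0,0,0],[122,0,0,0,0]]]';python3 - <<'E'
from h import *
for _ in range(4):
    im,d=cams.camera('top'); s=manip.read_state();print(s['eef_pos'],s['force'],s['gripper_width'])
snap('top','t14',(100,180,300,330),4)
E
```

```text
time: 34.28
eef_pos: [0.5101, 0.239, 0.1186]
orientation: [[0.944, -0.329, 0.001], [-0.329, -0.944, -0.003], [0.002, 0.003, -1.0]]
force: [4.4, -6.5, 1.4]
gripper_width: 0.522
[0.51009452 0.23903904 0.11865996] [ 4.48620935 -5.85864864  1.83627083] 0.5227127672366768
[0.51008171 0.23902482 0.11864209] [ 4.71494956 -6.36567864  0.05747586] 0.5213940210203795
[0.51010791 0.23902967 0.11867436] [ 4.37462565 -5.66182428  0.15498396] 0.520408757547456
[0.5100991  0.23902552 0.11864604] [ 4.61780108 -6.83821796  0.07156956] 0.5239562809875316
```

View pics/t14.png

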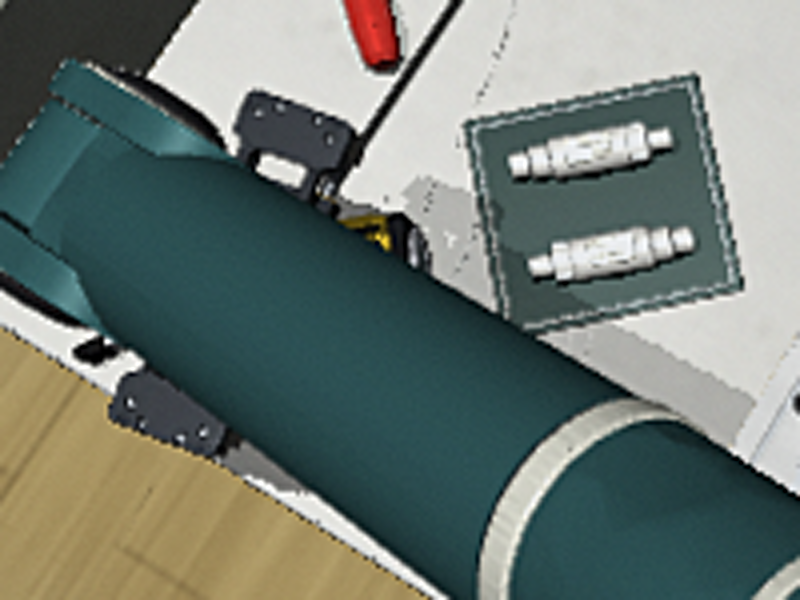

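```bash
python3 -m inch '[[[130,0.0014,-0.0005,0,0],[138,0.0014,-0.0005,0,0],[146,0.0013,-0.0004,0,0],[154,0.0013,-0.0004,0,0],[161,0.0012,-0.0004,0,0],[161,0,0,0,0],[161,0,0,0,0],[161,0,0,0,0],[161,0,0,0,0],[161,0,0,0,0]]]';python3 - <<'E'
from h import *
for _ in range(3):
    im,d=cams.camera('top'); s=manip.read_state();print(s['eef_pos'],s['force'],s['gripper_width'])
E
```

```text
time: 35.37
eef_pos: [0.5164, 0.2379, 0.1187]
orientation: [[0.944, -0.329, 0.001], [-0.329, -0.944, -0.001], [0.001, 0.001, -1.0]]
force: [3.4, -4.2, -0.1]
gripper_width: 0.37
[0.51638264 0.23786293 0.11872058] [ 3.14367221 -4.73618299  0.24763087] 0.3695586836786707
[0.51635651 0.23790832 0.11872911] [ 3.56078195 -4.18102573  0.24647396] 0.3700314569400313
[0.51637672 0.2378956  0.11872462] [ 4.60389468 -4.64850265  0.97981472] 0.36535513763900557
```

```bash
python3 -m inch '[[[168,0,0,0,0],[176,0,0,0,0],[190,0,0,0,0],[255,0,0,0,0],[255,0,0,0,0],[255,0,0,0,0],[255,0,0,0,0],[255,0,0,0,0],[255,0,0,0,0],[255,0,0,0,0]]]';python3 - <<'E'
from h import *
for _ in range(3):
    im,d=cams.camera('top'); s=manip.read_state();print(s['eef_pos'],s['force'],s['gripper_width'])
E
```

```text
time: 36.35
eef_pos: [0.5164, 0.2382, 0.1188]
orientation: [[0.945, -0.327, 0.001], [-0.327, -0.945, -0.001], [0.001, 0.0, -1.0]]
force: [3.7, -3.5, 0.3]
gripper_width: 0.338
[0.51642064 0.23821885 0.11879275] [ 3.66794536 -3.29650151 -0.88327786] 0.33377186142288356
[0.51641058 0.23820374 0.11877087] [ 4.92400415e+00 -4.01816416e+00 -2.37928464e-03] 0.3395257202125402
[0.51643258 0.2382065  0.11880301] [ 3.553297   -3.5592513  -0.13437546] 0.33752967423607155
```

```bash
python3 -m inch '[[[166,0.001,-0.001,0,0],[163,0.001,-0.001,0,0],[160,0.001,-0.0008,0,0],[157,0.001,-0.0004,0,0],[154,0.001,-0.0004,0,0],[151,0.001,-0.0004,0,0],[151,0,0,0,0],[151,0,0,0,0],[151,0,0,0,0],[151,0,0,0,0]]]';python3 - <<'E'
from h import *
for _ in range(3):
    im,d=cams.camera('top'); s=manip.read_state();print(s['eef_pos'],s['force'],s['gripper_width'])
E
```

```text
time: 37.33
eef_pos: [0.5191, 0.2374, 0.1186]
orientation: [[0.946, -0.325, -0.004], [-0.325, -0.946, 0.003], [-0.005, -0.002, -1.0]]
force: [-6.4, 5.2, 1.8]
gripper_width: 0.411
[0.51906831 0.23737867 0.11865201] [-4.71626552  4.5607257   0.54785721] 0.4088518993265468
[0.51906106 0.23736656 0.11863795] [-5.56439175  4.48525163  1.79326507] 0.40633754176293135
[0.51907484 0.23735943 0.11863219] [-5.73874011  4.95541145  1.07706667] 0.4108459632300487
```

```bash
python3 -m inch '[[[140,0,0,0,0],[125,0,0,0,0],[110,0,0,0,0],[90,0,0,0,0],[72,0,0,0,0],[72,0,0,0,0],[72,0,0,0,0],[72,0,0,0,0],[72,0,0,0,0],[72,0,0,0,0]]]'; python3 -m inch '[[[72,0.001,-0.008,0.0,0],[72,0,0,0.02,0],[72,0,0,0.02,0],[72,0,0,0.03,0],[72,0,0,0.03,0],[72,0,-0.03,0.02,0],[72,0,-0.04,0,0],[72,0,-0.04,0,0],[72,0,-0.04,0,0],[72,0,-0.04,0,0]]]';python3 -m inch '[[[72,0,-0.04,0,0],[72,0,-0.04,0,0],[72,0,-0.04,0,0],[72,0,0,0,0],[72,0,0,0,0],[72,0,0,0,0],[72,0,0,0,0],[72,0,0,0,0],[72,0,0,0,0],[72,0,0,0,0]]]';python3 - <<'E'
from h import *
snap('top','t15',None,1.4)
E
python3 lamp.py t15
python3 ov.py t15 .523 .2383 100.8 ov2
```

```text
time: 38.32
eef_pos: [0.522, 0.2345, 0.1187]
orientation: [[0.945, -0.328, 0.0], [-0.328, -0.945, -0.0], [0.0, 0.0, -1.0]]
force: [0.1, 0.6, 0.4]
gripper_width: 0.72
time: 39.15
eef_pos: [0.5225, 0.0341, 0.2388]
orientation: [[0.945, -0.328, 0.0], [-0.328, -0.945, -0.001], [0.001, 0.001, -1.0]]
force: [0.4, 0.9, 0.2]
gripper_width: 0.714
time: 39.98
eef_pos: [0.523, -0.0823, 0.2388]
orientation: [[0.945, -0.326, 0.0], [-0.326, -0.945, -0.0], [0.0, 0.0, -1.0]]
force: [0.2, 0.5, -0.4]
gripper_width: 0.72
t15 ((522.4487915039062, 239.6917724609375), (76.19049072265625, 105.6063003540039), 13.100263595581055) grip [0.51888753 0.25132976 0.152     ] 193.0
```

View pics/ov2.png

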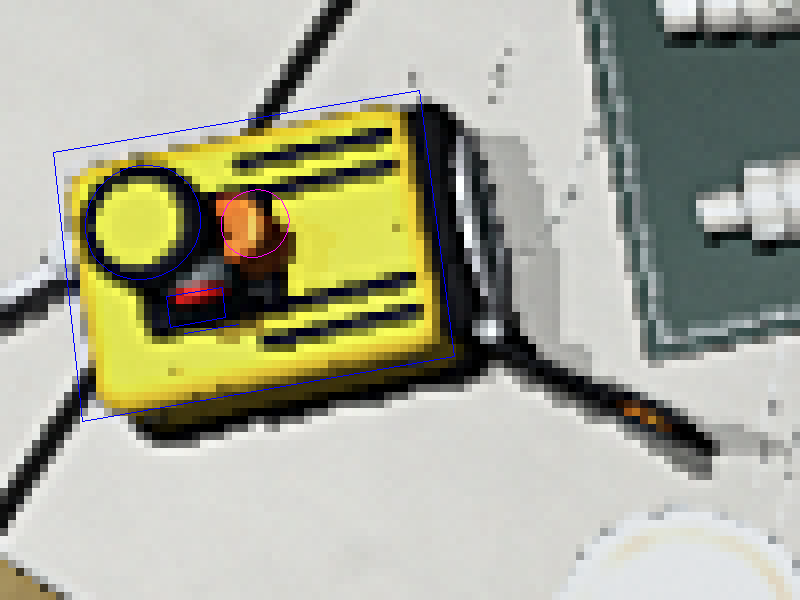

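View pics/t15.png

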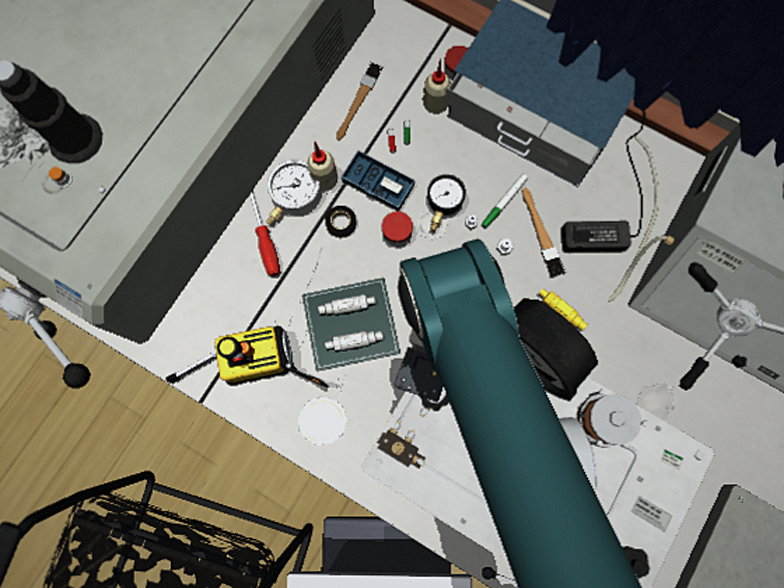

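```bash
python3 - <<'E'
from h import *
im=np.load('pics/t15_im.npy')
sv(im,'z1',(105,220,245,300),5.6); sv(im,'z2',(205,185,305,275),6.5)
E
```

```text
(no output)
```

View pics/z1.png

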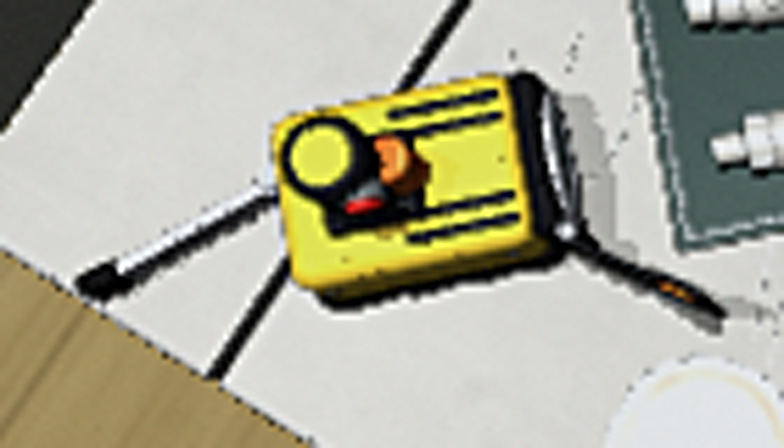

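View pics/z2.png

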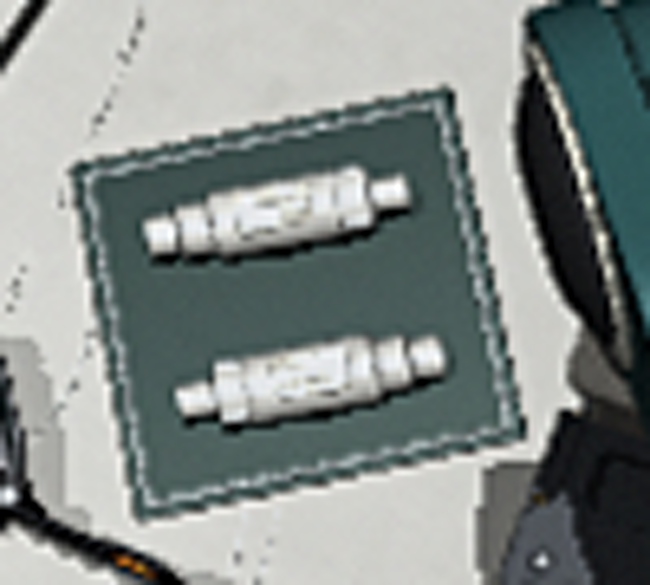

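```bash
python3 - <<'E'
from h import *
hd=lambda A,B: np.degrees(np.arctan2((B-A)[1],(B-A)[0]))
z1=lambda x,y,z: atz('top',105+x/5.6-.4,220+y/5.6-.4,z)
z2=lambda x,y,z: atz('top',205+x/6.5-.4,185+y/6.5-.4,z)
# leg top edge centreline z=.032: near lamp and near end
print('leg',hd(z1(268,197,.032),z1(100,278,.032)))
# lamp slots on top z~.072
print('slots',hd(z1(390,113,.072),z1(497,96,.072)),hd(z1(410,239,.072),z1(519,217,.072)),hd(z1(388,113,.072),z1(408,239,.072)))
print('long edge',hd(z1(300,280,.070),z1(515,240,.070)),hd(z1(285,115,.07),z1(497,75,.07)))
print('T1',hd(z2(145,238,.018),z2(410,190,.018)),'T2',hd(z2(178,400,.018),z2(443,355,.018)))
print('mat',hd(z2(75,168,.003),z2(448,90,.003)),hd(z2(140,518,.003),z2(522,437,.003)))
print('cover',hd(z1(575,235,.07),z1(700,297,.1)))
E
```

```text
leg 117.50131390589489
slots -79.8714109724187 -77.55111515944046 -167.08457614822055
long edge -78.46277357201438 -78.1448380272503
T1 -78.54465436724193 T2 -79.31973235899964
mat -76.87263622346191 -77.04365928859447
cover -115.91622022414239
```

```bash
python3 - <<'E'
from h import *
print(manip.sign_off())
E
```

```text
the job is handed in; nothing more can be done
None
```

The bench is set up for the raking-light check and handed in at about 40 s on the clock; the hand-in reports no verdict.

- **Prop leg:** I swung it until it met firm resistance. The last picture puts it at about 74° against a stop of 71.6°, with a reading error of about 2°. Pushing it home turned the lamp about 2°, and the lamp stayed upright.
- **Lens cover:** It started at only about 74° open. I pushed it to about 124°, past square.
- **Transmitters:** I found two, and both now lie wholly on the mat, gripped cleanly with no slips. They lie within about 1° of the beam and 2–2.5° of the mat's axis. I saw no third one in either camera view; the curtain blocks most of the side camera's view.
- **Trigger and lock button:** I drew the trigger home until the force rose with no further travel, then squeezed the button fully in and backed the trigger finger off first. About 2.5 s after the hand let go, the last picture shows the trigger still well in and the button still pressed.
- **Other things:** The grease pot, the roll of tape and the yellow look-alike show no visible movement.

The lamp angle readings disagreed by about 2° between methods (100.4° to 103.1°). I took 101.6° for the final comparisons.

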